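# Square the red mould into the portioning bed's corner

## Task

Clear the dough scraper off the portioning bed first and lay it flat inside the green tub. Then bring over the mould with the red lid, always keeping it level, stand it on the bed and push it fully home in the corner: one long side flush along the long fence, one end flush against the short stop. Leave everything else where it stands.

Things in the scene. Friction and masses are not known exactly. Their poses are not given: they have to be found in the camera images.
- red_mould: Closed loaf mould, aluminium with a RED lid: a plain block 150 long (x) x 56 wide (y) x 50 mm high (z), about 0.4 kg. Origin: centre of its underside; x along its length. Stands on the table.
- blue_mould: The same mould with a BLUE lid, 150 x 56 x 50 mm, same axes. Not wanted: stays where it is.
- bed: Fixed portioning bed: white board 252 (x) x 202 (y) mm, top 12 mm above the table. Two steel fences, 12 mm thick, rise 35 mm above the board and meet in a corner: the long fence (252 mm, along x) on its left (+y) edge, the short stop (125 mm, along y) across its far (+x) edge. Origin on the table, 120 mm (x) and 95 mm (y) short of the fences' inner faces; x points to the stop.
- bed_corner (a point): Where the inner faces of the long fence and the short stop meet, on the board's top face (12 mm above the table). Axes as the bed: the stop's inner face is the plane x = 0, the long fence's is y = 0, the free board lies at negative x and y.
- scraper: Dough scraper lying flat on the bed: black bar handle 120 (x) x 24 (y) x 26 mm high with a green stripe, centred at y = -35.5 mm; flat steel blade 116 x 73 x 4 mm reaching to y = +47.5 mm. Origin: middle of the whole outline (120 x 95 mm), underside; about 0.16 kg, heaviest at the handle side.
- tub: Fixed green open tub, outside 170 (x) x 210 (y) x 45 mm high, walls and floor 5 mm. Origin: centre of its underside.
- tub_in (a point): Centre of the tub's inner floor (5 mm above the table), axes as the tub; inside 160 (x) x 200 mm (y), 40 mm deep.
- bed_cup: Closed dessert cup, yellow, diameter 57, 65 mm high, standing on the bed near its near right corner. Origin: centre of underside.
- pink_cup: Closed dessert cup, red filling, diameter 57, 65 mm high, on the table behind the moulds. Origin: centre of underside.
- side_cup: Closed dessert cup, orange, diameter 57, 65 mm high, on the table at the left. Origin: centre of underside.
- bottle: Amber syrup bottle, diameter 60, 170 mm high, standing between tub, moulds and bed. Origin: centre of underside.
- white_cup: Closed dessert cup, all white, diameter 57, 65 mm high, on the table behind the moulds, towards the middle. Origin: centre of underside.

How it is judged:
By the outcome, as a careful person would: the job done as asked, in the order asked, and still so for the second after the job is handed in, with the robot touching nothing.
It also fails if it takes over 72 s, if anything falls off the work surface, if the arm or the gripper's body presses on something with over 40 N, if the wrist force passes 120 N, or if a joint passes its speed limit or range.

## Robot

A 6-joint arm with a two-finger parallel gripper is mounted at the origin on the work surface. World frame = base frame: x ahead of the robot, y to its left, z up, the work surface at z = 0. Lengths are in m, angles in rad, forces in N, time in s.
With the tool pointing down it reaches from about 0.15 to 0.775 m from the base axis. Payload 6.1 kg.
Tool frame: the origin (TCP) lies at the centre of the arm's flange, where the gripper is bolted on; the fingertips stand 173 mm ahead of it and the grasp point (between the pads) lies 155 mm ahead of it; z points along the fingers, y is the direction in which the jaws open and shut (so a half turn about z gives the same grasp; the last joint's range is limited). The gripper opens to 85 mm and grips with 20 to 120 N. Pads are 22 mm wide; open, the fingers measure 114 mm over their backs; the gripper's body (76 mm by 85 mm) begins 54 mm behind the grasp point. The pads swing forward as they close: fully open they stand 13 mm farther back than shut.
Start: joints at [-1.261, 0.126, -0.04, 1.405, 0, 1.571], TCP at [0.16, -0.5, 0.405] pointing down, gripper open.
Joint ranges: [-2.72, 2.72], [-0.95, 1.95], [-1.27, 1.35], [-1.78, 2.02], [-1.46, 1.47], [-3.14, 3.14]. Speed limits (rad/s): [2.39, 2.39, 3.01, 3.14, 3.14, 3.14].

## Interface

Orientations are given as a rotation vector (axis times angle).
In Python, from workcell import robot, get_image, camera_model, workorder, spotter gives the robot as it stands.
- The arm moves only by the tool drive_tool, never from a script. Its arguments are lists of equal length, an entry for each row: "rot": the turn, a rotation vector about the tool's x, y, z in rad, a list of three; "linear": the shift along the tool's x, y, z in mm, a list of three; "hand": the opening, from 0 (shut) to 1 (fully open). A call has 1 to 8 rows; each row shifts and turns the pose as measured when the row begins, along the tool's axes as they then stand; what a row does not reach is not made up. A row lasts 1/12 s, in which the tool goes at most 41.7 mm and 7.16 degrees, less where a joint would pass 70% of its speed; a pose out of reach is approached as far as the arm can. A call with a gripper value outside its range is refused whole. The fingers move at their own pace and stop on an object; "squeeze" is the grip in N (left out, the last holds). Time passes only in rows, so rows that do not move let the fingers close. It gives the time, the measured TCP pose, the force and the opening at its end, in the units of the state.
- robot.read_state(): the state, without advancing time (a new reading comes with each control period).
- get_image(name): name is "side" or "top" or "wrist"; returns (picture, depth): 384x512x3 uint8, red, green, blue; 384x512 float32, m along the optical axis (not along the pixel's ray), 0 where there is no reading.
- camera_model(name): a dict with "intrinsics" (3x3 intrinsics, pixels), "k1" (the pictures are not rectified: a ray, as slopes to the right and down, at radius r is drawn at 1 + k1 r^2 times it, then the intrinsics apply), "pose" (4x4, takes a point from camera to world coordinates). Camera axes: x right, y down, z forward; pixel columns grow to the right and rows downward; lengths in m; the calibration is good to about 2 mm. A picture is of the moment at which its call begins: read the wrist's pose just before it. camera_model takes no time and is no camera call; for the wrist camera it gives the pose at the moment of the call.
- workorder.finish_job(): hands the job in, once; it reports no verdict.
Trained networks look in the newest picture that a camera, given by its name, has taken for a name from the list of things; names that differ only in an ending like _2 or _b are one class to them, and where a whole thing is asked for, a point or a joint stands for the part that bears it (a point fixed in the world has none). Each returns a list of dicts, best first, with "confidence" (0 to 1); they miss things now and then, are a little off and sometimes report something else, mostly with a low value. They report only what shows in the picture. A call takes as long as a camera call.
- spotter.search_frame(target, camera): "box" ([left, top, right, bottom] in pixels, round what is visible of it).
- spotter.cut_out(target, camera): "mask" (384x512 bool, what is visible of it) and "box" ([left, top, right, bottom] in pixels, round what is visible of it).
The state is a dict: "time_s": time; "q": joint angles; "joint_vel": joint speeds; "joint_efforts": joint torques, N m; "eef_pos": TCP position; "ee_rot": TCP orientation; "wrist_force": force on the tool from outside, world axes, zero at the start; "moment": the same for the moment, N m; "gripper_width": finger opening in m.
Only numpy, scipy, OpenCV 4.12 (cv2) and the standard library are available. Lean on these libraries where they do the work, as an engineer would, in place of code of your own. Each camera call takes 0.05 s, during which the arm holds its last target.

## Working session

There is one attempt and no reset: what is moved stays moved. The work goes in short steps, Python scripts to look and compute and a tool call to move; the robot and the scene stay as the last step left them, time stands still between calls to the robot, and variables do not carry over. Pictures are saved under pics/ and viewed, and the job is handed in when it is done.

Besides the shell and the picture viewer there is one more tool, called after "Request:" as name(argument=value, ...) on one line, values as JSON. drive_tool: Moves the arm, as the interface text tells. Its arguments: {"type":"object","properties":{"rot":{"type":"array","items":{"type":"array","items":{"type":"number"}}},"linear":{"type":"array","items":{"type":"array","items":{"type":"number"}}},"hand":{"type":"array","items":{"type":"number"}},"squeeze":{"type":"number"}},"required":["rot","linear","hand"]}

```bash
mkdir -p pics; ls; python3 - <<'E'
from workcell import robot,get_image,camera_model
import cv2,numpy as np
s=robot.read_state(); print({k:np.round(v,3) for k,v in s.items()})
for n in ["side","top","wrist"]:
    m=camera_model(n); p,d=get_image(n)
    cv2.imwrite(f"pics/{n}0.png",p[:,:,::-1]); print(n,np.round(m["intrinsics"],1).tolist(),m["k1"],np.round(m["pose"],3).tolist())
E
```

```text
pics
{'time_s': np.float64(0.0), 'q': array([-1.261,  0.126, -0.041,  1.405, -0.   ,  1.571]), 'joint_vel': array([-0.001,  0.001,  0.001, -0.   , -0.   , -0.001]), 'joint_efforts': array([-1.0000e-03, -4.3591e+01,  3.5293e+01,  1.7000e-02, -0.0000e+00,
        0.0000e+00]), 'eef_pos': array([ 0.16 , -0.5  ,  0.404]), 'ee_rot': array([-3.102, -0.484,  0.   ]), 'wrist_force': array([-0.932,  0.357,  0.244]), 'moment': array([-0.033,  0.028,  0.027]), 'gripper_width': np.float64(0.085)}
side [[414.9, 0.0, 256.9], [0.0, 414.9, 188.6], [0.0, 0.0, 1.0]] -0.12775225611353458 [[-0.964, -0.161, 0.213, 0.294], [-0.267, 0.585, -0.766, 1.036], [-0.001, -0.795, -0.607, 0.792], [0.0, 0.0, 0.0, 1.0]]
top [[381.7, 0.0, 252.6], [0.0, 381.7, 187.8], [0.0, 0.0, 1.0]] -0.03364148048735039 [[0.02, -0.982, 0.188, 0.295], [-1.0, -0.024, -0.019, 0.088], [0.023, -0.187, -0.982, 1.245], [0.0, 0.0, 0.0, 1.0]]
wrist [[340.8, 0.0, 252.8], [0.0, 340.8, 189.1], [0.0, 0.0, 1.0]] -0.07294038293365449 [[0.305, -0.915, -0.265, 0.227], [-0.952, -0.293, -0.083, -0.479], [-0.002, 0.277, -0.961, 0.373], [0.0, 0.0, 0.0, 1.0]]
```

View pics/top0.png

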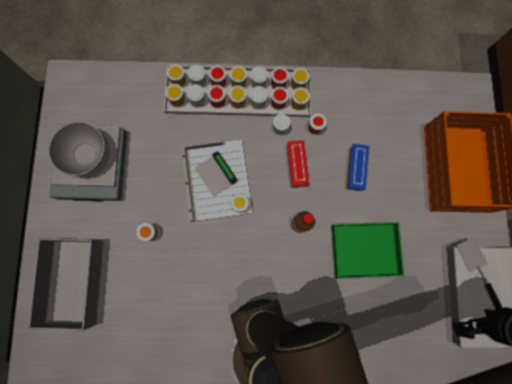

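View pics/side0.png

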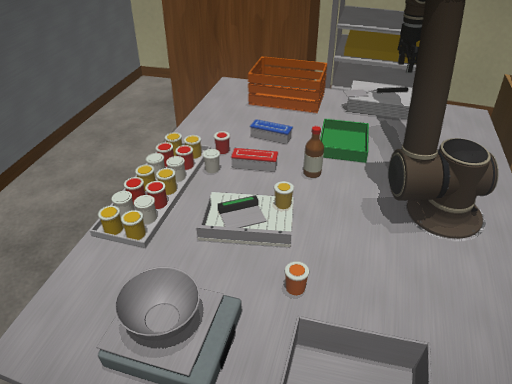

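View pics/wrist0.png

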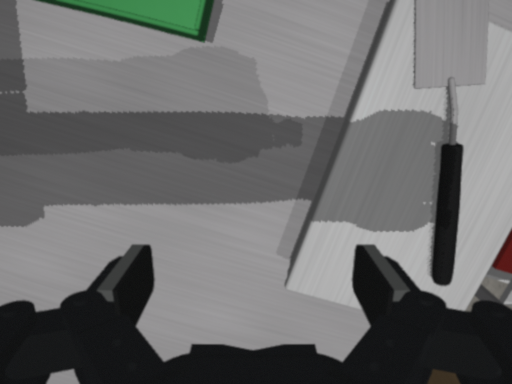

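Top view: bed around (218,178) with the scraper handle at (224,167), yellow cup at (240,203). Red mould is at (298,163), blue at (358,167), bottle at (304,221), tub at (367,249). The two other cups, white (282,124) and pink (317,123), are behind the moulds. Now I'll measure.

```bash
cat > h.py <<'E'
from workcell import robot,get_image,camera_model,spotter,workorder
import cv2,numpy as np
from scipy.spatial.transform import Rotation as R
def cloud(n):
    m=camera_model(n); p,d=get_image(n)
    K=m["intrinsics"]; h,w=d.shape
    u,v=np.meshgrid(np.arange(w),np.arange(h))
    pts=np.stack([u,v],-1).reshape(-1,1,2).astype(float)
    n2=cv2.undistortPoints(pts,np.array(K,float),np.array([m["k1"],0,0,0,0],float)).reshape(h,w,2)
    X=np.concatenate([n2*d[...,None],d[...,None]],-1)
    T=np.array(m["pose"]); W=X@T[:3,:3].T+T[:3,3]
    W[d<=0]=np.nan
    return p,d,W
def rect(P):
    (c,s,a)=cv2.minAreaRect(P.astype(np.float32)*1000)
    if s[0]<s[1]: s=(s[1],s[0]); a+=90
    a=(a+90)%180-90
    return np.round(c,1),np.round(s,1),round(a,1)
def obj(name,cam,W,zlo,zhi):
    r=spotter.cut_out(name,cam)
    if not r: print(name,cam,'none'); return
    b=r[0]; m=b["mask"]; P=W[m]; P=P[~np.isnan(P[:,0])]
    print(name,cam,'conf',round(b["confidence"],2),[round(float(x)) for x in b["box"]],'zpct',np.round(np.percentile(P[:,2],[2,25,50,75,98])*1000,0), end=' ')
    Q=P[(P[:,2]>zlo)&(P[:,2]<zhi)]
    if len(Q)>5: print(len(Q),'med',np.round(np.median(Q,0)*1000,1),'rect',*rect(Q[:,:2]))
    else: print('few')
E
python3 - <<'E'
from h import *
L=[("red_mould",.04,.06),("blue_mould",.04,.06),("bed",.005,.07),("scraper",.014,.06),("tub",.038,.06),("bed_cup",.06,.09),("pink_cup",.05,.08),("side_cup",.05,.08),("white_cup",.05,.08),("bottle",.03,.2)]
for c in ["top","side"]:
    p,d,W=cloud(c)
    print(c,'table z',np.nanmedian(W[:,:,2])*1000)
    for l in L: obj(l[0],c,W,*l[1:])
    np.save(f"pics/{c}W.npy",W)
E
```

```text
top table z 0.07245709281322732
red_mould top conf 0.76 [287, 139, 310, 187] zpct [ 0. 47. 49. 51. 55.] 771 med [611.7 -80.3  49.7] rect [612.8 -80.4] [149.4  56.8] 6.2
blue_mould top conf 0.9 [343, 145, 368, 192] zpct [ 5. 47. 49. 51. 55.] 752 med [ 603.  -279.    49.5] rect [ 605.3 -279.8] [148.6  56.8] -6.6
bed top conf 0.86 [181, 139, 251, 224] zpct [ 1. 11. 13. 15. 50.] 3550 med [548.5 200.6  12.6] rect [557.7 184. ] [254.8 203.1] 9.6
scraper top conf 0.56 [192, 150, 235, 196] zpct [11. 14. 17. 28. 41.] 835 med [574.1 184.3  17.8] rect [574.2 187.6] [118.7  95.4] 35.2
tub top conf 0.73 [328, 221, 404, 281] zpct [-0.  3.  5.  8. 46.] 335 med [ 314.6 -305.4   43.7] rect [ 335.3 -303.3] [210.2 170.2] -86.2
bed_cup top conf 0.84 [233, 194, 250, 211] zpct [12. 74. 76. 78. 80.] 257 med [472.9 106.1  75.9] rect [472.1 104.8] [53.7 52.7] 1.7
pink_cup top conf 0.58 [310, 113, 327, 136] zpct [ 6. 58. 63. 65. 67.] 226 med [ 749.4 -144.5   63.7] rect [ 750.3 -145.2] [55.2 53. ] -0.7
side_cup top conf 0.83 [136, 221, 156, 242] zpct [ 2. 62. 64. 66. 69.] 262 med [377.4 392.3  64.6] rect [376.
[... 1014 characters left out ...]
. ] -87.5
bed_cup side conf 0.67 [274, 180, 293, 208] zpct [13. 40. 65. 76. 79.] 248 med [473.6 114.6  76.2] rect [474.9 105. ] [60.2 52.3] -72.5
pink_cup side conf 0.69 [214, 131, 231, 152] zpct [ 5. 27. 49. 64. 68.] 132 med [ 747.1 -136.5   64.4] rect [ 751.5 -145.9] [57.1 46.4] -58.0
side_cup side conf 0.85 [285, 262, 311, 291] zpct [ 8. 38. 62. 64. 66.] 377 med [376.9 398.3  63.7] rect [376.3 393.3] [54.2 50.8] -77.1
white_cup side conf 0.58 [202, 148, 219, 173] zpct [ 3. 26. 50. 65. 68.] 163 med [741.4 -17.6  64.7] rect [743.  -24.5] [53.2 51.1] -40.5
bottle side conf 0.62 [304, 125, 323, 177] zpct [  4.  43.  83. 116. 171.] 661 med [416.7 -74.1  95.9] rect [418.5 -80.5] [60.8 46.6] 4.1
```

```bash
python3 - <<'E'
from h import *
for c in ["top","side"]:
    W=np.load(f"pics/{c}W.npy").reshape(-1,3); W=W[~np.isnan(W[:,0])]*1000
    a=np.radians(9.6); ax=np.array([np.cos(a),np.sin(a)]); ay=np.array([-ax[1],ax[0]])
    B=np.stack([(W[:,:2]-[655.3,290.8])@ax,(W[:,:2]-[655.3,290.8])@ay,W[:,2]],1)
    F=B[(B[:,2]>40)&(B[:,2]<56)&(B[:,0]>-260)&(B[:,0]<30)&(B[:,1]>-200)&(B[:,1]<30)]
    lf=F[(F[:,1]>-12)&(F[:,0]<-15)]; ss=F[(F[:,0]>-12)&(F[:,1]<-15)]
    for nm,q,i in (("long",lf,0),("stop",ss,1)):
        p=np.polyfit(q[:,i],q[:,1-i],1)
        print(c,nm,len(q),'slope deg',np.degrees(p[0]).round(2),'mid off at 0',p[1].round(1),'mean',q.mean(0).round(1),'pct',np.percentile(q[:,1-i],[2,98]).round(1),'extent',q[:,i].min().round(0),q[:,i].max().round(0))
    a=np.radians(35.2); ax=np.array([np.cos(a),np.sin(a)]); ay=np.array([-ax[1],ax[0]])
    S=np.stack([(W[:,:2]-[574.2,187.6])@ax,(W[:,:2]-[574.2,187.6])@ay,W[:,2]],1)
    H=S[(S[:,2]>32)&(S[:,2]<46)&(abs(S[:,0])<75)&(S[:,1]<-5)&(S[:,1]>-70)]
    p=np.polyfit(H[:,0],H[:,1],1); print(c,'handle',len(H),H.mean(0).round(1),'slope',np.degrees(p[0]).round(2),H.min(0).round(0),H.max(0).round(0))
E
```

```text
top long 277 slope deg -0.08 mid off at 0 5.8 mean [-129.     6.    47.1] pct [ 0.1 12.2] extent -239.0 -15.0
top stop 138 slope deg 0.27 mid off at 0 5.9 mean [  5.6 -70.4  46.5] pct [-0.2 12.3] extent -125.0 -17.0
top handle 258 [ -0.6 -35.7  37.6] slope -0.63 [-59. -68.  32.] [ 74. -24.  44.]
side long 442 slope deg -0.12 mid off at 0 6.3 mean [-128.2    6.6   45.9] pct [-1.9 12.6] extent -237.0 -16.0
side stop 129 slope deg -0.3 mid off at 0 3.9 mean [  4.3 -66.4  46.5] pct [-1.7 10.8] extent -127.0 -15.0
side handle 270 [  2.4 -34.3  37.5] slope -0.35 [-59. -52.  32.] [ 62. -22.  42.]
```

```bash
cat > plan.py <<'E'
# plan(x,y,z,yaw): world target TCP mm/deg (tool straight down, tool x at yaw) -> rows in tool axes
from h import *
def tgt(yaw): 
    c,s=np.cos(np.radians(yaw)),np.sin(np.radians(yaw))
    return R.from_matrix(np.array([[c,s,0],[s,-c,0],[0,0,-1]]))
def cur():
    s=robot.read_state(); return np.array(s["eef_pos"])*1000,R.from_rotvec(s["ee_rot"])
def show():
    s=robot.read_state(); p,r=cur(); M=r.as_matrix()
    print('t',round(float(s["time_s"]),2),'pos',p.round(1),'yaw',np.degrees(np.arctan2(M[1,0],M[0,0])).round(2),'tilt',np.degrees(np.arccos(-M[2,2])).round(2),'F',np.round(s["wrist_force"],1),'M',np.round(s["moment"],2),'w',round(float(s["gripper_width"])*1000,1),'q',np.round(s["q"],2))
def plan(*wps,step=38,rstep=6.5,start=None):
    p,r=cur() if start is None else start
    lin=[];rot=[]
    for x,y,z,yaw in wps:
        q=np.array([x,y,z],float); g=tgt(yaw)
        D=q-p; rv=(r.inv()*g).as_rotvec(); ang=np.degrees(np.linalg.norm(rv))
        n=max(1,int(np.ceil(np.linalg.norm(D)/step)),int(np.ceil(ang/rstep)))
        for i in range(n):
            l=r.inv().apply(D/n); lin.append([round(float(v),1)+0.0 for v in l]); rot.append([round(float(v),3)+0.0 for v in rv/n])
            r=r*R.from_rotvec(rv/n)
        p=q
        print('wp',len(lin))
    for i in range(0,len(lin),8): print('linear',lin[i:i+8],'\nrot',rot[i:i+8])
E
python3 - <<'E'
from plan import *
show(); plan((595,159,300,35.2))
E
```

```text
t 1.25 pos [ 160.  -500.   404.7] yaw 17.75 tilt 0.0 F [ 0.1 -0.6  0. ] M [0.02 0.03 0.01] w 85.2 q [-1.26  0.13 -0.04  1.41  0.    1.57]
wp 21
linear [[29.3, -23.6, 5.0], [29.6, -23.1, 5.0], [30.0, -22.7, 5.0], [30.3, -22.3, 5.0], [30.6, -21.8, 5.0], [30.9, -21.4, 5.0], [31.2, -20.9, 5.0], [31.5, -20.5, 5.0]] 
rot [[0.0, 0.0, -0.015], [0.0, 0.0, -0.015], [0.0, 0.0, -0.015], [0.0, 0.0, -0.015], [0.0, 0.0, -0.015], [0.0, 0.0, -0.015], [0.0, 0.0, -0.015], [0.0, 0.0, -0.015]]
linear [[31.8, -20.0, 5.0], [32.1, -19.6, 5.0], [32.4, -19.1, 5.0], [32.7, -18.6, 5.0], [32.9, -18.1, 5.0], [33.2, -17.7, 5.0], [33.4, -17.2, 5.0], [33.7, -16.7, 5.0]] 
rot [[0.0, 0.0, -0.015], [0.0, 0.0, -0.015], [0.0, 0.0, -0.015], [0.0, 0.0, -0.015], [0.0, 0.0, -0.015], [0.0, 0.0, -0.015], [0.0, 0.0, -0.015], [0.0, 0.0, -0.015]]
linear [[33.9, -16.2, 5.0], [34.2, -15.7, 5.0], [34.4, -15.2, 5.0], [34.6, -14.7, 5.0], [34.8, -14.2, 5.0]] 
rot [[0.0, 0.0, -0.015], [0.0, 0.0, -0.015], [0.0, 0.0, -0.015], [0.0, 0.0, -0.015], [0.0, 0.0, -0.015]]
```

Request:
drive_tool(rot=[[0, 0, -0.015], [0, 0, -0.015], [0, 0, -0.015], [0, 0, -0.015], [0, 0, -0.015], [0, 0, -0.015], [0, 0, -0.015], [0, 0, -0.015]], linear=[[29, -24, 0], [30, -23, 0], [30, -23, 0], [30, -22, 0], [31, -22, 0], [31, -21, 0], [31, -21, 0], [31, -20, 0]], hand=[1, 1, 1, 1, 1, 1, 1, 1])

```text
time_s: 1.92
eef_pos: [0.3276, -0.2452, 0.4029]
ee_rot: [3.071, 0.655, 0.0]
wrist_force: [0.1, -0.5, 0.6]
gripper_width: 0.0854
```

Request:
drive_tool(rot=[[0, 0, -0.015], [0, 0, -0.015], [0, 0, -0.015], [0, 0, -0.015], [0, 0, -0.015], [0, 0, -0.015], [0, 0, -0.015], [0, 0, -0.015]], linear=[[32, -20, 0], [32, -20, 0], [32, -19, 0], [33, -19, 0], [33, -18, 0], [33, -18, 0], [33, -17, 0], [34, -17, 0]], hand=[1, 1, 1, 1, 1, 1, 1, 1])

```text
time_s: 2.58
eef_pos: [0.497, 0.0217, 0.4051]
ee_rot: [3.019, 0.847, 0.009]
wrist_force: [1.4, -0.8, -0.1]
gripper_width: 0.0854
```

```bash
python3 - <<'E'
from plan import *
show(); plan((594.7,158.6,300,35),(594.7,158.6,240,35))
E
```

```text
t 2.58 pos [497.   21.7 405.1] yaw 31.34 tilt 0.47 F [ 1.4 -0.8 -0.1] M [-0.05 -0.06 -0.04] w 85.4 q [ 0.04  0.07 -0.1   1.39 -0.    2.64]
wp 6
wp 8
linear [[25.7, -11.1, 17.5], [25.8, -10.8, 17.5], [26.0, -10.5, 17.5], [26.1, -10.2, 17.5], [26.2, -9.9, 17.5], [26.3, -9.6, 17.5], [0.0, 0.0, 30.0], [0.0, 0.0, 30.0]] 
rot [[0.001, -0.001, -0.011], [0.001, -0.001, -0.011], [0.001, -0.001, -0.011], [0.001, -0.001, -0.011], [0.001, -0.001, -0.011], [0.001, -0.001, -0.011], [0.0, 0.0, 0.0], [0.0, 0.0, 0.0]]
```

Request:
drive_tool(rot=[[0.001, -0.001, -0.011], [0.001, -0.001, -0.011], [0.001, -0.001, -0.011], [0.001, -0.001, -0.011], [0.001, -0.001, -0.011], [0.001, -0.001, -0.011], [0, 0, 0], [0, 0, 0]], linear=[[26, -11, 18], [26, -11, 18], [26, -11, 18], [26, -10, 18], [26, -10, 18], [26, -10, 18], [0, 0, 25], [0, 0, 20]], hand=[1, 1, 1, 1, 1, 1, 1, 1])

```text
time_s: 3.25
eef_pos: [0.603, 0.1764, 0.2509]
ee_rot: [2.986, 0.969, 0.019]
wrist_force: [-0.7, -0.2, 0.1]
gripper_width: 0.0852
```

```bash
python3 - <<'E'
from plan import *
p,d,W=cloud("wrist"); cv2.imwrite("pics/w1.png",p[:,:,::-1])
show(); plan((594.7,158.6,193,35),step=15)
obj("scraper","wrist",W,.014,.06); obj("scraper","wrist",W,.032,.046)
E
```

```text
t 3.3 pos [602.  176.2 246.7] yaw 35.97 tilt 0.4 F [-1.7 -0.6 -3.6] M [-0.02  0.01  0.02] w 85.4 q [ 0.28  0.35 -0.1   1.11 -0.    2.8 ]
wp 4
linear [[-4.1, 2.4, 13.4], [-4.1, 2.5, 13.4], [-4.1, 2.5, 13.4], [-4.1, 2.5, 13.4]] 
rot [[0.001, -0.001, 0.004], [0.001, -0.001, 0.004], [0.001, -0.001, 0.004], [0.001, -0.001, 0.004]]
scraper wrist conf 0.59 [135, 142, 300, 334] zpct [15. 16. 16. 37. 39.] 25090 med [583.9 186.1  16.1] rect [576.4 185.5] [120.1  95.6] 34.9
scraper wrist conf 0.59 [135, 142, 300, 334] zpct [15. 16. 16. 37. 39.] 7396 med [603.7 161.4  37.8] rect [596.7 156.3] [120.   24.3] 34.9
```

View pics/w1.png

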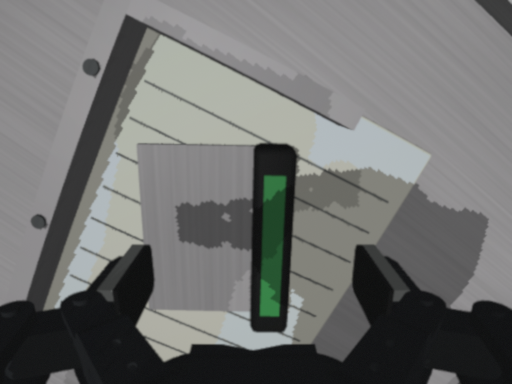

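Request:
drive_tool(rot=[[0.001, -0.001, 0.004], [0.001, -0.001, 0.004], [0.001, -0.001, 0.004], [0.001, -0.001, 0.004], [0, 0, 0], [0, 0, 0]], linear=[[-4, 3, 0], [-4, 3, 11], [-4, 3, 12], [-4, 3, 10], [0, 0, 6], [0, 0, 0]], hand=[1, 1, 1, 1, 1, 1], squeeze=50)

```text
time_s: 3.9
eef_pos: [0.5968, 0.1521, 0.2163]
ee_rot: [2.998, 0.936, 0.021]
wrist_force: [-0.8, -0.4, 1.1]
gripper_width: 0.0853
```

```bash
python3 - <<'E'
from plan import *
show(); plan((596,157,193,35),step=15)
E
```

```text
t 3.9 pos [596.8 152.1 216.3] yaw 34.68 tilt 0.78 F [-0.8 -0.4  1.1] M [-0.03  0.    0.02] w 85.3 q [ 0.25  0.35 -0.17  1.03  0.    2.79]
wp 2
linear [[0.9, -2.3, 11.7], [1.0, -2.3, 11.7]] 
rot [[0.002, -0.006, -0.003], [0.002, -0.006, -0.003]]
```

Request:
drive_tool(rot=[[0.002, -0.006, -0.003], [0.002, -0.006, -0.003], [0, 0, 0], [0, 0, 0]], linear=[[1, -3, 12], [1, -2, 11], [0, 0, 4], [0, 0, 0]], hand=[1, 1, 1, 1])

```text
time_s: 4.23
eef_pos: [0.5957, 0.1574, 0.1866]
ee_rot: [2.996, 0.945, 0.0]
wrist_force: [-0.3, -0.4, 0.2]
gripper_width: 0.0852
```

```bash
python3 - <<'E'
from plan import *
show(); plan((596,157,193,35),step=15)
E
```

```text
t 4.23 pos [595.7 157.4 186.6] yaw 35.01 tilt 0.0 F [-0.3 -0.4  0.2] M [-0.02 -0.03  0.  ] w 85.2 q [ 0.26  0.38 -0.2   0.99 -0.    2.79]
wp 1
linear [[0.0, 0.5, -6.4]] 
rot [[0.0, 0.0, 0.0]]
```

Raise 6 mm, then close.

Request:
drive_tool(rot=[[0, 0, 0], [0, 0, 0], [0, 0, 0], [0, 0, 0], [0, 0, 0], [0, 0, 0], [0, 0, 0], [0, 0, 0]], linear=[[0, 0, -7], [0, 0, 0], [0, 0, 0], [0, 0, 0], [0, 0, 0], [0, 0, 0], [0, 0, 0], [0, 0, 0]], hand=[1, 1, 0.1, 0.1, 0.1, 0.1, 0.1, 0.1], squeeze=50)

```text
time_s: 4.9
eef_pos: [0.5965, 0.1584, 0.1958]
ee_rot: [2.995, 0.946, 0.004]
wrist_force: [-0.1, -0.3, -1.1]
gripper_width: 0.023
```

```bash
python3 - <<'E'
from plan import *
show()
E
```

```text
t 4.9 pos [596.5 158.4 195.8] yaw 35.07 tilt 0.15 F [-0.1 -0.3 -1.1] M [-0.02  0.01 -0.07] w 23.0 q [ 0.26  0.37 -0.19  1.01 -0.    2.79]
```

Request:
drive_tool(rot=[[0, 0, 0], [0, 0, 0], [0, 0, 0], [0, 0, 0], [0, 0, 0], [0, 0, 0], [0, 0, 0], [0, 0, 0]], linear=[[0, 0, 0], [0, 0, -5], [0, 0, -10], [0, 0, -15], [0, 0, -20], [0, 0, -20], [0, 0, -20], [0, 0, -10]], hand=[0.1, 0.1, 0.1, 0.1, 0.1, 0.1, 0.1, 0.1], squeeze=60)

```text
time_s: 5.57
eef_pos: [0.5943, 0.1577, 0.298]
ee_rot: [-2.995, -0.946, 0.012]
wrist_force: [0.1, 0.4, -1.3]
gripper_width: 0.0221
```

```bash
python3 - <<'E'
from plan import *
show()
p,d,W=cloud("wrist"); cv2.imwrite("pics/w2.png",p[:,:,::-1])
p,d,W=cloud("side"); cv2.imwrite("pics/s2.png",p[:,:,::-1])
# tub frame: center avg
for c in ["top","side"]:
    W=np.load(f"pics/{c}W.npy").reshape(-1,3)*1000; W=W[~np.isnan(W[:,0])]
    T=W[(W[:,2]>38)&(W[:,2]<56)&(abs(W[:,0]-335)<120)&(abs(W[:,1]+303)<130)]
    print(c,len(T),rect(T[:,:2]/1000))
E
```

```text
t 5.57 pos [594.3 157.7 298. ] yaw 35.07 tilt 0.45 F [ 0.1  0.4 -1.3] M [-0.05 -0.1   0.01] w 22.1 q [ 0.26  0.32 -0.03  1.23 -0.    2.79]
top 438 (array([ 336.7, -304. ]), array([211.5, 171.3]), -87.5)
side 261 (array([ 337.1, -305. ]), array([217.9, 169.9]), -87.5)
```

View pics/w2.png

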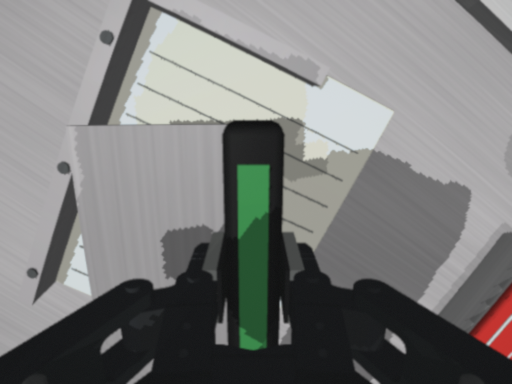

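View pics/s2.png

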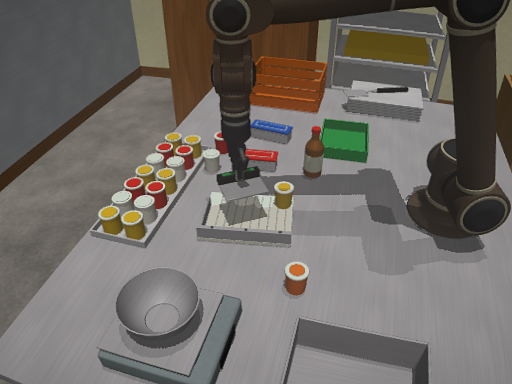

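```bash
python3 - <<'E'
from plan import *
plan((560,92,400,30),(338,-339.5,400,3),step=30)
E
```

```text
wp 5
wp 22
linear [[-13.3, 6.8, -20.4], [-13.2, 7.0, -20.4], [-13.1, 7.2, -20.4], [-12.9, 7.5, -20.5], [-12.7, 7.7, -20.5], [-24.0, 15.5, 0.0], [-23.6, 16.1, 0.0], [-23.1, 16.8, 0.0]] 
rot [[0.0, 0.001, 0.018], [0.0, 0.001, 0.018], [0.0, 0.001, 0.018], [0.0, 0.001, 0.018], [0.0, 0.001, 0.018], [0.0, 0.0, 0.028], [0.0, 0.0, 0.028], [0.0, 0.0, 0.028]]
linear [[-22.6, 17.4, 0.0], [-22.1, 18.0, 0.0], [-21.6, 18.6, 0.0], [-21.1, 19.2, 0.0], [-20.6, 19.8, 0.0], [-20.0, 20.4, 0.0], [-19.4, 20.9, 0.0], [-18.9, 21.4, 0.0]] 
rot [[0.0, 0.0, 0.028], [0.0, 0.0, 0.028], [0.0, 0.0, 0.028], [0.0, 0.0, 0.028], [0.0, 0.0, 0.028], [0.0, 0.0, 0.028], [0.0, 0.0, 0.028], [0.0, 0.0, 0.028]]
linear [[-18.3, 21.9, 0.0], [-17.6, 22.4, 0.0], [-17.0, 22.9, 0.0], [-16.4, 23.4, 0.0], [-15.7, 23.8, 0.0], [-15.0, 24.3, 0.0]] 
rot [[0.0, 0.0, 0.028], [0.0, 0.0, 0.028], [0.0, 0.0, 0.028], [0.0, 0.0, 0.028], [0.0, 0.0, 0.028], [0.0, 0.0, 0.028]]
```

Request:
drive_tool(rot=[[0, 0.001, 0.018], [0, 0.001, 0.018], [0, 0.001, 0.018], [0, 0.001, 0.018], [0, 0.001, 0.018], [0, 0, 0.028], [0, 0, 0.028], [0, 0, 0.028]], linear=[[-13, 7, -20], [-13, 7, -21], [-13, 7, -21], [-13, 7, -21], [-13, 8, -21], [-24, 15, 0], [-24, 16, 0], [-23, 17, 0]], hand=[0.1, 0.1, 0.1, 0.1, 0.1, 0.1, 0.1, 0.1])

```text
time_s: 6.33
eef_pos: [0.5189, 0.0157, 0.3956]
ee_rot: [-3.064, -0.683, 0.024]
wrist_force: [0.6, -0.6, -1.8]
gripper_width: 0.0224
```

```bash
python3 - <<'E'
from plan import *
show(); plan((338,-339.5,400,3),step=32)
E
```

```text
t 6.33 pos [518.9  15.7 395.6] yaw 25.15 tilt 0.89 F [ 0.6 -0.6 -1.8] M [-0.05 -0.02  0.03] w 22.4 q [ 0.03  0.12 -0.06  1.4  -0.    2.73]
wp 13
linear [[-24.2, 18.8, -0.1], [-23.6, 19.5, -0.1], [-23.0, 20.2, -0.1], [-22.4, 20.9, -0.2], [-21.8, 21.6, -0.2], [-21.2, 22.2, -0.2], [-20.5, 22.8, -0.2], [-19.8, 23.4, -0.2]] 
rot [[0.0, 0.001, 0.03], [0.0, 0.001, 0.03], [0.0, 0.001, 0.03], [0.0, 0.001, 0.03], [0.0, 0.001, 0.03], [0.0, 0.001, 0.03], [0.0, 0.001, 0.03], [0.0, 0.001, 0.03]]
linear [[-19.1, 24.0, -0.3], [-18.4, 24.5, -0.3], [-17.6, 25.1, -0.3], [-16.9, 25.6, -0.3], [-16.1, 26.1, -0.3]] 
rot [[0.0, 0.001, 0.03], [0.0, 0.001, 0.03], [0.0, 0.001, 0.03], [0.0, 0.001, 0.03], [0.0, 0.001, 0.03]]
```

Request:
drive_tool(rot=[[0, 0.001, 0.03], [0, 0.001, 0.03], [0, 0.001, 0.03], [0, 0.001, 0.03], [0, 0.001, 0.03], [0, 0.001, 0.03], [0, 0.001, 0.03], [0, 0.001, 0.03]], linear=[[-24, 19, -1], [-24, 20, -1], [-23, 20, 0], [-22, 21, 0], [-22, 22, 0], [-21, 22, 0], [-20, 23, 0], [-20, 23, 0]], hand=[0.1, 0.1, 0.1, 0.1, 0.1, 0.1, 0.1, 0.1])

```text
time_s: 7.0
eef_pos: [0.3994, -0.2108, 0.3893]
ee_rot: [-3.121, -0.298, 0.03]
wrist_force: [0.8, -1.0, -2.6]
gripper_width: 0.0225
```

```bash
python3 - <<'E'
from plan import *
show(); plan((338,-339.5,400,3),(338,-339.5,300,3),step=32)
E
```

```text
t 7.0 pos [ 399.4 -210.8  389.3] yaw 10.9 tilt 1.14 F [ 0.8 -1.  -2.6] M [-0.04  0.03 -0.02] w 22.5 q [-0.48 -0.   -0.21  1.38 -0.01  2.47]
wp 5
wp 9
linear [[-17.0, 22.9, -2.0], [-16.3, 23.4, -2.0], [-15.6, 23.8, -2.1], [-15.0, 24.3, -2.1], [-14.3, 24.7, -2.1], [0.0, 0.0, 25.0], [0.0, 0.0, 25.0], [0.0, 0.0, 25.0]] 
rot [[-0.001, 0.004, 0.028], [-0.001, 0.004, 0.028], [-0.001, 0.004, 0.028], [-0.001, 0.004, 0.028], [-0.001, 0.004, 0.028], [0.0, 0.0, 0.0], [0.0, 0.0, 0.0], [0.0, 0.0, 0.0]]
linear [[0.0, 0.0, 25.0]] 
rot [[0.0, 0.0, 0.0]]
```

Request:
drive_tool(rot=[[-0.001, 0.004, 0.028], [-0.001, 0.004, 0.028], [-0.001, 0.004, 0.028], [-0.001, 0.004, 0.028], [-0.001, 0.004, 0.028], [0, 0, 0], [0, 0, 0], [0, 0, 0]], linear=[[-17, 23, 0], [-16, 23, 0], [-16, 24, 0], [-15, 24, 0], [-9, 16, 10], [-2, 5, 25], [0, 0, 25], [0, 0, 25]], hand=[0.1, 0.1, 0.1, 0.1, 0.1, 0.1, 0.1, 0.1])

```text
time_s: 7.67
eef_pos: [0.3316, -0.3458, 0.2973]
ee_rot: [-3.141, -0.049, 0.001]
wrist_force: [0.6, -0.1, -1.8]
gripper_width: 0.0227
```

```bash
python3 - <<'E'
from plan import *
show(); plan((338,-339.5,250,3),step=20)
E
```

```text
t 7.67 pos [ 331.6 -345.8  297.3] yaw 1.8 tilt 0.02 F [ 0.6 -0.1 -1.8] M [-0.05  0.02  0.  ] w 22.7 q [-0.81  0.06 -0.35  1.16 -0.    2.3 ]
wp 3
linear [[2.2, -2.0, 15.8], [2.2, -2.0, 15.8], [2.2, -2.0, 15.8]] 
rot [[0.0, 0.0, -0.007], [0.0, 0.0, -0.007], [0.0, 0.0, -0.007]]
```

Request:
drive_tool(rot=[[0, 0, -0.007], [0, 0, -0.007], [0, 0, -0.007], [0, 0, 0], [0, 0, 0], [0, 0, 0]], linear=[[2, -2, 14], [2, -2, 14], [2, -2, 10], [0, 0, 5], [0, 0, 0], [0, 0, 0]], hand=[0.1, 0.1, 0.1, 0.1, 0.1, 0.1])

```text
time_s: 8.17
eef_pos: [0.3328, -0.3364, 0.2394]
ee_rot: [-3.126, -0.079, 0.022]
wrist_force: [0.3, -0.5, -1.2]
gripper_width: 0.0221
```

```bash
python3 - <<'E'
from plan import *
p,d,W=cloud("wrist"); cv2.imwrite("pics/w3.png",p[:,:,::-1])
show(); plan((338,-339.5,189,3),step=12)
E
```

```text
t 8.22 pos [ 332.8 -336.5  239.5] yaw 2.89 tilt 1.15 F [ 0.2 -0.3 -2.2] M [-0.02  0.01  0.05] w 22.7 q [-0.79  0.09 -0.44  1.05 -0.    2.3 ]
wp 5
linear [[1.1, 0.8, 10.1], [1.1, 0.8, 10.1], [1.1, 0.7, 10.1], [1.1, 0.7, 10.1], [1.0, 0.7, 10.1]] 
rot [[-0.003, 0.003, 0.0], [-0.003, 0.003, 0.0], [-0.003, 0.003, 0.0], [-0.003, 0.003, 0.0], [-0.003, 0.003, 0.0]]
```

View pics/w3.png

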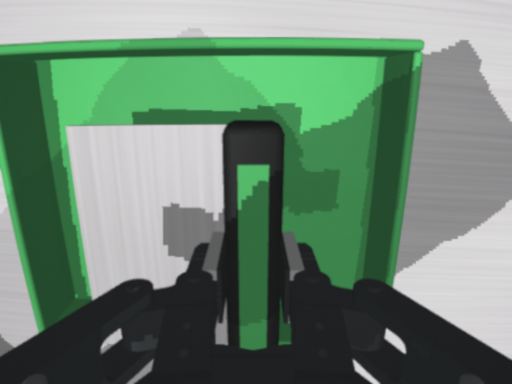

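The scraper hangs inside the tub outline: blade edge at column 70, handle at (253,240), walls clear. Lowering it now.

Request:
drive_tool(rot=[[-0.003, 0.003, 0], [-0.003, 0.003, 0], [-0.003, 0.003, 0], [-0.003, 0.003, 0], [-0.003, 0.003, 0], [0, 0, 0], [0, 0, 0]], linear=[[1, 1, 10], [1, 1, 10], [1, 1, 10], [1, 1, 8], [1, 1, 4], [0, 0, 0], [0, 0, 0]], hand=[0.1, 0.1, 0.1, 0.1, 0.1, 0.1, 0.1])

```text
time_s: 8.8
eef_pos: [0.3396, -0.3433, 0.201]
ee_rot: [3.133, 0.077, 0.014]
wrist_force: [-0.4, -0.2, -2.0]
gripper_width: 0.0227
```

```bash
python3 - <<'E'
from plan import *
show(); plan((338,-339.5,188.5,3),step=5)
E
```

```text
t 8.8 pos [ 339.6 -343.3  201. ] yaw 2.84 tilt 0.68 F [-0.4 -0.2 -2. ] M [-0.02 -0.01  0.02] w 22.7 q [-0.79  0.13 -0.5   0.93  0.    2.3 ]
wp 3
linear [[-0.5, -1.3, 4.2], [-0.5, -1.3, 4.2], [-0.5, -1.3, 4.2]] 
rot [[0.003, -0.003, -0.001], [0.003, -0.003, -0.001], [0.003, -0.003, -0.001]]
```

Request:
drive_tool(rot=[[0.003, -0.003, -0.001], [0.003, -0.003, -0.001], [0.003, -0.003, -0.001], [0, 0, 0], [0, 0, 0]], linear=[[0, -1, 4], [0, -1, 4], [0, -1, 3], [0, 0, 1], [0, 0, 0]], hand=[0.1, 0.1, 0.1, 0.1, 0.1])

```text
time_s: 9.22
eef_pos: [0.3399, -0.3406, 0.1895]
ee_rot: [3.14, 0.083, 0.0]
wrist_force: [-0.0, 0.0, -2.4]
gripper_width: 0.0222
```

```bash
python3 - <<'E'
from plan import *
show(); plan((338,-339.5,188.5,3),step=5)
E
```

```text
t 9.22 pos [ 339.9 -340.6  189.5] yaw 3.02 tilt 0.01 F [-0.   0.  -2.4] M [-0.06 -0.03  0.02] w 22.2 q [-0.79  0.14 -0.51  0.92 -0.    2.3 ]
wp 1
linear [[-1.9, -1.2, 1.0]] 
rot [[0.0, 0.0, 0.0]]
```

Request:
drive_tool(rot=[[0, 0, 0], [0, 0, 0], [0, 0, 0], [0, 0, 0], [0, 0, 0], [0, 0, 0], [0, 0, 0], [0, 0, 0]], linear=[[0, 0, 1], [0, 0, 1], [0, 0, 0], [0, 0, 0], [0, 0, 0], [0, 0, 0], [0, 0, 0], [0, 0, 0]], hand=[0.1, 0.1, 0.1, 0.5, 0.5, 0.5, 0.5, 0.5])

```text
time_s: 9.88
eef_pos: [0.3405, -0.3411, 0.1901]
ee_rot: [3.138, 0.083, 0.004]
wrist_force: [-0.7, -0.3, -0.3]
gripper_width: 0.0428
```

```bash
python3 - <<'E'
from plan import *
show()
E
```

```text
t 9.88 pos [ 340.5 -341.1  190.1] yaw 3.03 tilt 0.21 F [-0.7 -0.3 -0.3] M [ 0.01  0.04 -0.  ] w 42.8 q [-0.79  0.14 -0.51  0.92 -0.    2.3 ]
```

Request:
drive_tool(rot=[[0, 0, 0], [0, 0, 0], [0, 0, 0], [0, 0, 0], [0, 0, 0], [0, 0, -0.11], [0, 0, -0.11], [0, 0, -0.11]], linear=[[0, 0, -8], [0, 0, -15], [0, 0, -25], [0, 0, -30], [0, 0, -30], [0, 0, -30], [0, 0, -20], [0, 0, -20]], hand=[0.5, 0.5, 0.5, 0.5, 0.5, 1, 1, 1])

```text
time_s: 10.55
eef_pos: [0.3383, -0.3389, 0.3739]
ee_rot: [-3.075, -0.614, 0.006]
wrist_force: [0.9, 0.4, -0.6]
gripper_width: 0.0768
```

```bash
python3 - <<'E'
from plan import *
show(); 
p,d,W=cloud("wrist"); cv2.imwrite("pics/w4.png",p[:,:,::-1])
obj("scraper","wrist",W,0,.06); obj("scraper","wrist",W,.024,.046);obj("tub","wrist",W,0.038,.06)
plan((400,-280,370,65),(500,-190,370,125),(612.8,-80.4,320,186),step=36,rstep=6.8)
E
```

```text
t 10.55 pos [ 338.3 -338.9  373.9] yaw 22.58 tilt 0.41 F [ 0.9  0.4 -0.6] M [ 0.   -0.08  0.04] w 76.8 q [-0.79  0.04 -0.2   1.34 -0.    1.96]
scraper wrist conf 0.8 [162, 78, 294, 226] zpct [ 7.  9.  9. 29. 32.] 11502 med [ 341.5 -307.     9.2] rect [ 336.3 -307. ] [121.5  98.8] 3.6
scraper wrist conf 0.8 [162, 78, 294, 226] zpct [ 7.  9.  9. 29. 32.] 3103 med [ 344.2 -340.1   30.8] rect [ 339.5 -340.8] [119.1  24.1] 2.9
tub wrist conf 0.89 [92, 20, 370, 275] zpct [ 3.  5.  5. 26. 45.] 5522 med [ 347.  -295.1   44.2] rect [ 338.6 -306.5] [210.9 170.1] -87.3
wp 7
wp 16
wp 25
linear [[11.3, -4.5, 0.4], [11.7, -3.3, 0.4], [12.0, -2.0, 0.4], [12.2, -0.7, 0.4], [12.2, 0.6, 0.4], [12.0, 1.9, 0.4], [11.8, 3.2, 0.4], [13.8, 5.8, 0.0]] 
rot [[-0.001, 0.0, -0.107], [-0.001, 0.0, -0.107], [-0.001, 0.0, -0.107], [-0.001, 0.0, -0.107], [-0.001, 0.0, -0.107], [-0.001, 0.0, -0.107], [-0.001, 0.0, -0.107], [0.0, 0.0, -0.116]]
linear [[13.0, 7.4, 0.0], [12.0, 8.9, 0.0], [10.9, 10.2, 0.0], [9.7, 11.4, 0.0], [8.3, 12.4, 0.0], [6.8, 13.3, 0.0], [5.2, 14.0, 0.0], [3.5, 14.5, 0.0]] 
rot [[0.0, 0.0, -0.116], [0.0, 0.0, -0.116], [0.0, 0.0, -0.116], [0.0, 0.0, -0.116], [0.0, 0.0, -0.116], [0.0, 0.0, -0.116], [0.0, 0.0, -0.116], [0.0, 0.0, -0.116]]
linear [[2.8, 17.3, 5.6], [0.7, 17.5, 5.6], [-1.3, 17.4, 5.6], [-3.4, 17.1, 5.6], [-5.4, 16.6, 5.6], [-7.3, 15.9, 5.6], [-9.1, 14.9, 5.6], [-10.8, 13.7, 5.6]] 
rot [[0.0, 0.0, -0.118], [0.0, 0.0, -0.118], [0.0, 0.0, -0.118], [0.0, 0.0, -0.118], [0.0, 0.0, -0.118], [0.0, 0.0, -0.118], [0.0, 0.0, -0.118], [0.0, 0.0, -0.118]]
linear [[-12.4, 12.3, 5.6]] 
rot [[0.0, 0.0, -0.118]]
```

View pics/w4.png

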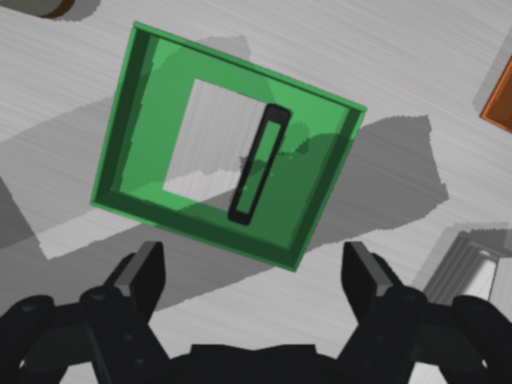

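The scraper lies flat on the tub floor: blade top measures 9 mm, handle top 31 mm, and it's centred. Next is the mould.

Request:
drive_tool(rot=[[-0.001, 0, -0.107], [-0.001, 0, -0.107], [-0.001, 0, -0.107], [-0.001, 0, -0.107], [-0.001, 0, -0.107], [-0.001, 0, -0.107], [-0.001, 0, -0.107], [0, 0, -0.116]], linear=[[11, -5, 0], [12, -3, 0], [12, -2, 0], [12, -1, 0], [12, 1, 0], [12, 2, 0], [12, 3, 0], [14, 6, 0]], hand=[1, 1, 1, 1, 1, 1, 1, 1])

```text
time_s: 11.42
eef_pos: [0.4094, -0.266, 0.3624]
ee_rot: [-2.511, -1.861, 0.009]
wrist_force: [0.8, -0.6, 0.2]
gripper_width: 0.0853
```

Request:
drive_tool(rot=[[0, 0, -0.116], [0, 0, -0.116], [0, 0, -0.116], [0, 0, -0.116], [0, 0, -0.116], [0, 0, -0.116], [0, 0, -0.116], [0, 0, -0.116]], linear=[[13, 7, 0], [12, 9, 0], [11, 10, 0], [10, 11, 0], [8, 12, 0], [7, 13, 0], [5, 14, 0], [3, 15, 0]], hand=[1, 1, 1, 1, 1, 1, 1, 1])

```text
time_s: 12.08
eef_pos: [0.4949, -0.1767, 0.3496]
ee_rot: [-1.351, -2.793, -0.003]
wrist_force: [-0.6, 0.1, 0.7]
gripper_width: 0.0854
```

```bash
python3 - <<'E'
from plan import *
show(); 
plan((612.8,-80.4,320,186),step=36,rstep=6.8)
E
```

```text
t 12.08 pos [ 494.9 -176.7  349.6] yaw 128.36 tilt 2.22 F [-0.6  0.1  0.7] M [-0.01 -0.04 -0.01] w 85.4 q [-0.34  0.15 -0.13  1.33  0.01  0.56]
wp 9
linear [[0.1, 17.0, 3.0], [-1.7, 16.9, 3.0], [-3.6, 16.6, 3.0], [-5.4, 16.1, 3.1], [-7.1, 15.4, 3.1], [-8.8, 14.5, 3.1], [-10.4, 13.4, 3.1], [-11.8, 12.2, 3.2]] 
rot [[0.0, -0.004, -0.112], [0.0, -0.004, -0.112], [0.0, -0.004, -0.112], [0.0, -0.004, -0.112], [0.0, -0.004, -0.112], [0.0, -0.004, -0.112], [0.0, -0.004, -0.112], [0.0, -0.004, -0.112]]
linear [[-13.0, 10.8, 3.2]] 
rot [[0.0, -0.004, -0.112]]
```

Request:
drive_tool(rot=[[0, -0.004, -0.112], [0, -0.004, -0.112], [0, -0.004, -0.112], [0, -0.004, -0.112], [0, -0.004, -0.112], [0, -0.004, -0.112], [0, -0.004, -0.112], [0, -0.004, -0.112]], linear=[[0, 17, 1], [-2, 17, 1], [-4, 17, 1], [-5, 16, 1], [-7, 15, 1], [-9, 14, 1], [-10, 13, 1], [-12, 12, 1]], hand=[1, 1, 1, 1, 1, 1, 1, 1])

```text
time_s: 12.75
eef_pos: [0.6, -0.0851, 0.3261]
ee_rot: [0.049, -3.115, -0.016]
wrist_force: [1.1, 0.1, -0.0]
gripper_width: 0.0852
```

```bash
python3 - <<'E'
from plan import *
show(); 
plan((612.8,-80.4,300,186.2),step=36,rstep=6.8)
E
```

```text
t 12.75 pos [600.  -85.1 326.1] yaw -178.2 tilt 1.62 F [ 1.1  0.1 -0. ] M [-0.02 -0.04 -0.01] w 85.2 q [-0.14  0.3   0.01  1.3   0.01 -0.17]
wp 1
linear [[-13.6, 4.0, 25.8]] 
rot [[0.012, -0.026, -0.077]]
```

Request:
drive_tool(rot=[[0.006, -0.013, -0.04], [0.006, -0.013, -0.037], [0, 0, 0], [0, 0, 0], [0, 0, 0]], linear=[[-7, 2, 12], [-6, 2, 10], [0, 0, 0], [0, 0, 0], [0, 0, 0]], hand=[1, 1, 1, 1, 1])

```text
time_s: 13.17
eef_pos: [0.6129, -0.0769, 0.2954]
ee_rot: [0.178, -3.125, -0.004]
wrist_force: [0.4, 0.2, -0.2]
gripper_width: 0.0854
```

```bash
python3 - <<'E'
from plan import *
show(); 
p,d,W=cloud("wrist"); cv2.imwrite("pics/w5.png",p[:,:,::-1])
obj("red_mould","wrist",W,0.042,.06)
obj("blue_mould","wrist",W,0.042,.06)
E
```

```text
t 13.17 pos [612.9 -76.9 295.4] yaw -173.46 tilt 0.66 F [ 0.4  0.2 -0.2] M [-0.02  0.01 -0.03] w 85.4 q [-0.12  0.33 -0.03  1.23  0.   -0.24]
red_mould wrist conf 0.84 [199, 90, 291, 301] zpct [48. 50. 50. 51. 52.] 17677 med [603.6 -83.5  50.2] rect [614.3 -82.9] [150.5  56.3] 6.2
blue_mould wrist conf 0.64 [0, 61, 38, 255] zpct [ 3. 14. 23. 32. 44.] 203 med [ 552.3 -247.7   44.4] rect [ 561.5 -248.5] [49.8  3.2] -5.8
```

View pics/w5.png

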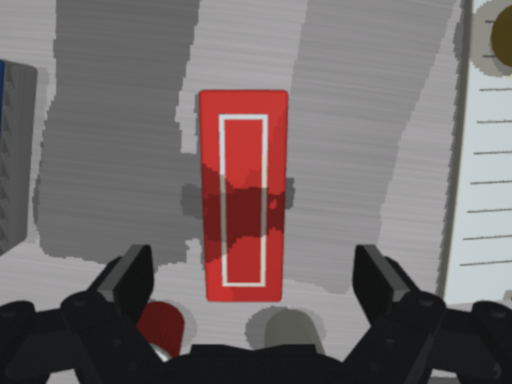

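```bash
python3 - <<'E'
from plan import *
plan((614,-82,187,186.2),step=24)
E
```

```text
wp 5
linear [[-0.2, -1.0, 21.9], [-0.2, -1.0, 21.9], [-0.2, -1.0, 21.9], [-0.1, -1.0, 21.9], [-0.1, -1.0, 21.9]] 
rot [[0.0, -0.002, 0.001], [0.0, -0.002, 0.001], [0.0, -0.002, 0.001], [0.0, -0.002, 0.001], [0.0, -0.002, 0.001]]
```

Request:
drive_tool(rot=[[0, -0.002, 0.001], [0, -0.002, 0.001], [0, -0.002, 0.001], [0, -0.002, 0.001], [0, 0, 0], [0, 0, 0]], linear=[[0, -2, 15], [0, -2, 20], [0, -1, 20], [0, 0, 15], [0, 0, 5], [0, 0, 0]], hand=[1, 1, 1, 1, 1, 1])

```text
time_s: 13.82
eef_pos: [0.6138, -0.0845, 0.2253]
ee_rot: [-0.163, 3.129, 0.001]
wrist_force: [-0.3, 0.1, 0.7]
gripper_width: 0.0855
```

```bash
python3 - <<'E'
from plan import *
show(); plan((614,-82,187,186.2),step=24)
E
```

```text
t 13.82 pos [613.8 -84.5 225.3] yaw -174.04 tilt 0.5 F [-0.3  0.1  0.7] M [ 0.03 -0.02  0.05] w 85.5 q [-0.14  0.35 -0.15  1.06  0.   -0.24]
wp 2
linear [[-0.1, 1.2, 19.1], [-0.2, 1.2, 19.1]] 
rot [[0.0, 0.004, -0.002], [0.0, 0.004, -0.002]]
```

Request:
drive_tool(rot=[[0, 0.004, -0.002], [0, 0.004, -0.002], [0, 0, 0], [0, 0, 0], [0, 0, 0]], linear=[[0, 1, 15], [0, 1, 13], [0, 0, 7], [0, 0, 0], [0, 0, 0]], hand=[1, 1, 1, 1, 1])

```text
time_s: 14.23
eef_pos: [0.615, -0.0832, 0.1934]
ee_rot: [-0.167, 3.131, -0.002]
wrist_force: [-0.1, 0.9, 0.3]
gripper_width: 0.0854
```

```bash
python3 - <<'E'
from plan import *
show(); plan((614,-82,187,186.2),step=24)
E
```

```text
t 14.23 pos [615.  -83.2 193.4] yaw -173.9 tilt 0.34 F [-0.1  0.9  0.3] M [-0.02 -0.02 -0.05] w 85.4 q [-0.13  0.38 -0.19  1.    0.   -0.24]
wp 1
linear [[0.9, 1.3, 6.4]] 
rot [[-0.001, 0.006, -0.002]]
```

Request:
drive_tool(rot=[[-0.001, 0.006, -0.002], [0, 0, 0], [0, 0, 0], [0, 0, 0], [0, 0, 0], [0, 0, 0], [0, 0, 0]], linear=[[1, 1, 6], [0, 0, 0], [0, 0, 0], [0, 0, 0], [0, 0, 0], [0, 0, 0], [0, 0, 0]], hand=[1, 1, 0.5, 0.5, 0.5, 0.5, 0.5], squeeze=70)

```text
time_s: 14.82
eef_pos: [0.6146, -0.0823, 0.1895]
ee_rot: [-0.171, 3.135, -0.002]
wrist_force: [1.1, 0.4, -0.6]
gripper_width: 0.0551
```

```bash
python3 - <<'E'
from plan import *
show()
E
```

```text
t 14.82 pos [614.6 -82.3 189.5] yaw -173.77 tilt 0.15 F [ 1.1  0.4 -0.6] M [-0.   -0.02 -0.02] w 55.1 q [-0.13  0.38 -0.19  1.   -0.   -0.24]
```

Request:
drive_tool(rot=[[0, 0.002, 0], [0, 0, 0], [0, 0, 0], [0, 0, 0], [0, 0, 0], [0, 0, 0], [0, 0, 0], [0, 0, 0]], linear=[[0, 0, 0], [0, 0, -4], [0, 0, -8], [0, 0, -12], [0, 0, -15], [0, 0, -18], [0, 0, -18], [0, 0, -8]], hand=[0.5, 0.5, 0.5, 0.5, 0.5, 0.5, 0.5, 0.5])

```text
time_s: 15.48
eef_pos: [0.6117, -0.0818, 0.2709]
ee_rot: [0.17, -3.122, -0.003]
wrist_force: [1.1, 0.1, -4.3]
gripper_width: 0.055
```

```bash
python3 - <<'E'
from plan import *
show()
p,d,W=cloud("side"); cv2.imwrite("pics/s6.png",p[:,:,::-1])
obj("red_mould","side",W,.1,.2)
plan((578.9,221,290,189.6),step=22)
E
```

```text
t 15.48 pos [611.7 -81.8 270.9] yaw -173.77 tilt 0.89 F [ 1.1  0.1 -4.3] M [-0.05 -0.07  0.04] w 55.0 q [-0.13  0.34 -0.07  1.18 -0.   -0.24]
red_mould side conf 0.94 [231, 124, 276, 151] zpct [ 80. 101. 120. 132. 136.] 645 med [591.1 -61.4 129.9] rect [608. -77.] [149.8  71.7] 7.1
wp 14
linear [[0.0, 21.8, -1.4], [-0.1, 21.8, -1.4], [-0.2, 21.8, -1.4], [-0.3, 21.8, -1.4], [-0.3, 21.8, -1.4], [-0.4, 21.8, -1.4], [-0.5, 21.8, -1.4], [-0.6, 21.8, -1.4]] 
rot [[0.0, -0.001, -0.004], [0.0, -0.001, -0.004], [0.0, -0.001, -0.004], [0.0, -0.001, -0.004], [0.0, -0.001, -0.004], [0.0, -0.001, -0.004], [0.0, -0.001, -0.004], [0.0, -0.001, -0.004]]
linear [[-0.7, 21.7, -1.4], [-0.8, 21.7, -1.4], [-0.9, 21.7, -1.4], [-1.0, 21.7, -1.4], [-1.1, 21.7, -1.4], [-1.2, 21.7, -1.4]] 
rot [[0.0, -0.001, -0.004], [0.0, -0.001, -0.004], [0.0, -0.001, -0.004], [0.0, -0.001, -0.004], [0.0, -0.001, -0.004], [0.0, -0.001, -0.004]]
```

View pics/s6.png

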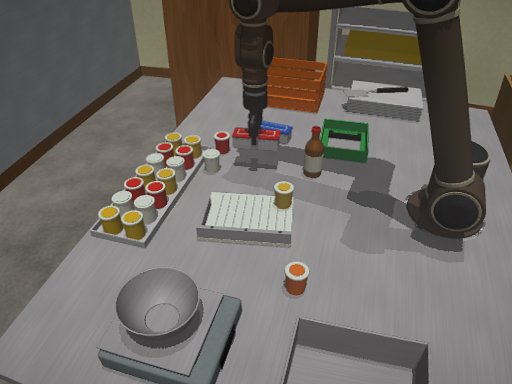

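The mould is up and level, at (257,140) in the side view. Carrying it to the bed gently.

Request:
drive_tool(rot=[[0, -0.008, 0], [0, -0.004, -0.004], [0, -0.002, -0.004], [0, -0.001, -0.004], [0, -0.001, -0.004], [0, -0.001, -0.004], [0, -0.001, -0.004], [0, -0.001, -0.004]], linear=[[0, 0, -4], [0, 6, -4], [0, 12, -4], [0, 18, -3], [0, 22, -3], [0, 22, -3], [0, 22, -3], [0, 22, -3]], hand=[0.5, 0.5, 0.5, 0.5, 0.5, 0.5, 0.5, 0.5])

```text
time_s: 16.25
eef_pos: [0.5936, 0.0461, 0.2924]
ee_rot: [0.208, -3.13, -0.007]
wrist_force: [0.3, -0.2, -5.1]
gripper_width: 0.0553
```

```bash
python3 - <<'E'
from plan import *
show()
plan((578.9,221,290,189.6),step=22)
E
```

```text
t 16.25 pos [593.6  46.1 292.4] yaw -172.4 tilt 0.38 F [ 0.3 -0.2 -5.1] M [ 0.05 -0.04  0.04] w 55.3 q [ 0.08  0.28 -0.09  1.2   0.   -0.06]
wp 8
linear [[-1.1, 21.9, 0.4], [-1.2, 21.9, 0.4], [-1.3, 21.9, 0.4], [-1.4, 21.9, 0.4], [-1.4, 21.9, 0.4], [-1.5, 21.9, 0.3], [-1.6, 21.9, 0.3], [-1.7, 21.9, 0.3]] 
rot [[0.001, -0.001, -0.004], [0.001, -0.001, -0.004], [0.001, -0.001, -0.004], [0.001, -0.001, -0.004], [0.001, -0.001, -0.004], [0.001, -0.001, -0.004], [0.001, -0.001, -0.004], [0.001, -0.001, -0.004]]
```

Request:
drive_tool(rot=[[0.001, -0.001, -0.004], [0.001, -0.001, -0.004], [0.001, -0.001, -0.004], [0.001, -0.001, -0.004], [0.001, -0.001, -0.004], [0.001, -0.001, -0.004], [0.001, -0.001, -0.004], [0.001, -0.001, -0.004]], linear=[[-1, 22, -1], [-1, 22, -1], [-1, 22, -1], [-1, 22, -1], [-1, 20, -1], [-1, 16, -1], [-1, 12, 0], [-1, 8, 0]], hand=[0.5, 0.5, 0.5, 0.5, 0.5, 0.5, 0.5, 0.5])

```text
time_s: 16.92
eef_pos: [0.5728, 0.2068, 0.2961]
ee_rot: [0.276, -3.126, -0.0]
wrist_force: [-0.3, -0.7, -5.3]
gripper_width: 0.055
```

```bash
python3 - <<'E'
from plan import *
show()
plan((578.9,221,250,189.6),step=15)
E
```

```text
t 16.92 pos [572.8 206.8 296.1] yaw -169.89 tilt 0.21 F [-0.3 -0.7 -5.3] M [0.01 0.01 0.01] w 55.0 q [ 0.35  0.3  -0.05  1.22  0.    0.17]
wp 4
linear [[-2.2, 3.2, 11.5], [-2.1, 3.2, 11.5], [-2.1, 3.2, 11.5], [-2.1, 3.2, 11.5]] 
rot [[0.0, -0.001, 0.002], [0.0, -0.001, 0.002], [0.0, -0.001, 0.002], [0.0, -0.001, 0.002]]
```

Request:
drive_tool(rot=[[0, -0.001, 0.002], [0, -0.001, 0.002], [0, -0.001, 0.002], [0, -0.001, 0.002], [0, 0, 0], [0, 0, 0]], linear=[[-2, 4, 4], [-2, 4, 8], [-2, 3, 11], [-2, 2, 11], [0, 0, 6], [0, 0, 0]], hand=[0.5, 0.5, 0.5, 0.5, 0.5, 0.5])

```text
time_s: 17.42
eef_pos: [0.5782, 0.2227, 0.2497]
ee_rot: [0.264, -3.129, 0.002]
wrist_force: [-0.9, -0.1, -6.3]
gripper_width: 0.0547
```

```bash
python3 - <<'E'
from plan import *
show()
p,d,W=cloud("wrist"); cv2.imwrite("pics/w7.png",p[:,:,::-1])
plan((578.9,221,203,189.6),step=12)
E
```

```text
t 17.42 pos [578.2 222.7 249.7] yaw -170.36 tilt 0.12 F [-0.9 -0.1 -6.3] M [-0.01  0.01  0.04] w 54.7 q [ 0.37  0.34 -0.1   1.12 -0.    0.2 ]
wp 4
linear [[-0.1, -0.4, 11.8], [-0.1, -0.4, 11.8], [-0.1, -0.4, 11.8], [-0.1, -0.4, 11.8]] 
rot [[0.0, -0.001, 0.0], [0.0, -0.001, 0.0], [0.0, -0.001, 0.0], [0.0, -0.001, 0.0]]
```

View pics/w7.png

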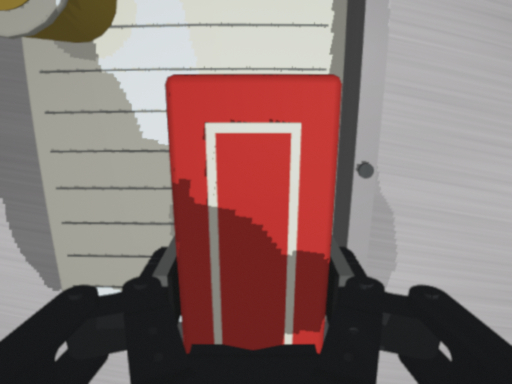

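The mould's edge lies parallel to the fence line (about column 350) and the board below is free. The cup sits at the upper left, well clear. Lowering.

Request:
drive_tool(rot=[[0, -0.001, 0], [0, 0, 0], [0, 0, 0], [0, 0, 0], [0, 0, 0], [0, 0, 0]], linear=[[0, -1, 8], [0, -1, 10], [0, 0, 10], [0, 0, 6], [0, 0, 2], [0, 0, 0]], hand=[0.5, 0.5, 0.5, 0.5, 0.5, 0.5])

```text
time_s: 17.97
eef_pos: [0.579, 0.2184, 0.2103]
ee_rot: [0.259, -3.13, 0.002]
wrist_force: [-0.5, 0.0, -4.7]
gripper_width: 0.0551
```

```bash
python3 - <<'E'
from plan import *
show()
plan((578.9,221,201.5,189.6),step=4)
E
```

```text
t 17.97 pos [579.  218.4 210.3] yaw -170.54 tilt 0.09 F [-0.5  0.  -4.7] M [-0.04  0.   -0.01] w 55.1 q [ 0.36  0.36 -0.17  1.04 -0.    0.2 ]
wp 3
linear [[-0.1, 0.9, 2.9], [-0.1, 0.9, 2.9], [-0.1, 0.9, 2.9]] 
rot [[0.0, 0.0, -0.001], [0.0, 0.0, -0.001], [0.0, 0.0, -0.001]]
```

Request:
drive_tool(rot=[[0, 0, -0.001], [0, 0, -0.001], [0, 0, -0.001], [0, 0, 0], [0, 0, 0]], linear=[[0, 1, 3], [0, 1, 3], [0, 0, 2], [0, 0, 0], [0, 0, 0]], hand=[0.5, 0.5, 0.5, 0.5, 0.5])

```text
time_s: 18.38
eef_pos: [0.5789, 0.2209, 0.2024]
ee_rot: [-0.265, 3.13, -0.001]
wrist_force: [0.5, 0.0, -5.3]
gripper_width: 0.0552
```

```bash
python3 - <<'E'
from plan import *
show()
E
```

```text
t 18.38 pos [578.9 220.9 202.4] yaw -170.33 tilt 0.06 F [ 0.5  0.  -5.3] M [ 0.02 -0.07  0.02] w 55.2 q [ 0.36  0.37 -0.18  1.02 -0.    0.2 ]
```

Request:
drive_tool(rot=[[0, 0, 0], [0, 0, 0], [0, 0, 0], [0, 0, 0], [0, 0, 0], [0, 0, 0], [0, 0, 0]], linear=[[0, 0, 1], [0, 0, 1], [0, 0, 0], [0, 0, 0], [0, 0, 0], [0, 0, 0], [0, 0, 0]], hand=[0.5, 0.5, 0.5, 0.77, 0.77, 0.77, 0.77])

```text
time_s: 18.97
eef_pos: [0.5806, 0.2216, 0.2049]
ee_rot: [-0.264, 3.122, 0.002]
wrist_force: [0.2, 0.7, 0.3]
gripper_width: 0.0654
```

```bash
python3 - <<'E'
from plan import *
show()
E
```

```text
t 18.97 pos [580.6 221.6 204.9] yaw -170.32 tilt 0.51 F [0.2 0.7 0.3] M [ 0.02  0.04 -0.02] w 65.4 q [ 0.36  0.37 -0.17  1.02 -0.    0.2 ]
```

Request:
drive_tool(rot=[[0, 0, 0], [0, 0, 0], [0, 0, 0], [0, 0, 0], [0, 0, 0], [0, 0, 0]], linear=[[0, 0, -8], [0, 0, -15], [0, 0, -20], [0, 0, -25], [0, 0, -20], [0, 0, 0]], hand=[0.77, 0.77, 0.77, 0.77, 0.77, 0.3])

```text
time_s: 19.47
eef_pos: [0.5796, 0.2213, 0.299]
ee_rot: [-0.264, 3.121, 0.003]
wrist_force: [0.8, -0.0, 0.1]
gripper_width: 0.0553
```

```bash
python3 - <<'E'
from plan import *
show()
p,d,W=cloud("wrist"); cv2.imwrite("pics/w8.png",p[:,:,::-1])
obj("red_mould","wrist",W,0.055,.07)
p,d,W=cloud("top"); obj("red_mould","top",W,0.055,.07)
plan((589.2,160,290,189.6),step=22)
E
```

```text
t 19.47 pos [579.6 221.3 299. ] yaw -170.33 tilt 0.52 F [ 0.8 -0.   0.1] M [0.06 0.03 0.  ] w 55.3 q [ 0.36  0.32 -0.03  1.21 -0.    0.2 ]
red_mould wrist conf 0.98 [205, 76, 301, 299] zpct [60. 62. 62. 63. 64.] 19132 med [567.5 219.2  62.2] rect [578.4 220.6] [148.8  56.4] 9.7
red_mould top none
wp 3
linear [[-0.1, -20.6, 1.0], [-0.1, -20.6, 1.0], [-0.1, -20.6, 1.0]] 
rot [[0.0, 0.0, 0.0], [0.0, 0.0, 0.0], [0.0, 0.0, 0.0]]
```

View pics/w8.png

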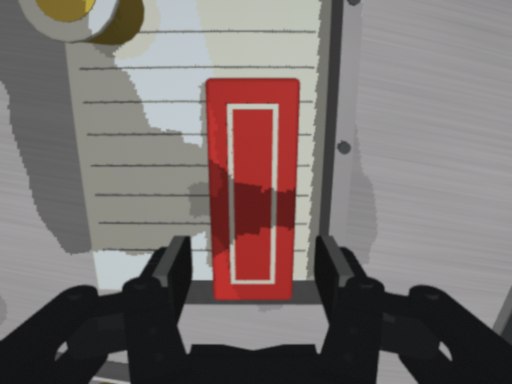

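```bash
cat > bedchk.py <<'E'
from plan import *
a=np.radians(9.6); ax=np.array([np.cos(a),np.sin(a)]); ay=np.array([-ax[1],ax[0]])
def tobed(W):
    B=W.reshape(-1,3)*1000; B=B[~np.isnan(B[:,0])]
    return np.stack([(B[:,:2]-[655.3,290.8])@ax,(B[:,:2]-[655.3,290.8])@ay,B[:,2]],1)
def chk(c):
    p,d,W=cloud(c); B=tobed(W)
    I=(B[:,0]>-260)&(B[:,0]<30)&(B[:,1]>-200)&(B[:,1]<30)
    F=B[I&(B[:,2]>44)&(B[:,2]<50)]; T=B[I&(B[:,2]>58)&(B[:,2]<66)&(B[:,1]>-115)]
    lf=F[(F[:,1]>-3)&(F[:,0]<-15)]; ss=F[(F[:,0]>-3)&(F[:,1]<-15)]
    for nm,q,i in (("long",lf,1),("stop",ss,0)):
        if len(q)>20: print(c,nm,len(q),'pct1,5,50,95,99',np.percentile(q[:,i],[1,5,50,95,99]).round(1))
    if len(T)>50:
        r=rect(T[:,:2]/1000); print(c,'mould top',len(T),r,'x',np.percentile(T[:,0],[.5,99.5]).round(1),'y',np.percentile(T[:,1],[.5,99.5]).round(1))
    return p
if __name__=="__main__":
    for c in ["wrist","top","side"]: chk(c)
E
python3 bedchk.py
```

```text
wrist long 5483 pct1,5,50,95,99 [-2.6 -2.2  3.4  9.   9.7]
wrist stop 1148 pct1,5,50,95,99 [ 0.1  0.6  6.2 12.4 13. ]
wrist mould top 18317 (array([-87.6, -56.5]), array([149.8,  56.2]), 0.0) x [-161.9  -14.9] y [-83.8 -29. ]
top stop 22 pct1,5,50,95,99 [ 0.4  0.8  5.4 11.  11.2]
side long 328 pct1,5,50,95,99 [-2.1 -1.2  6.  11.5 12.9]
side stop 110 pct1,5,50,95,99 [-1.9 -1.3  4.7 10.4 10.8]
side mould top 758 (array([-87.4, -55. ]), array([149.6,  59.7]), 0.2) x [-161.5  -15. ] y [-83.4 -25.5]
```

Request:
drive_tool(rot=[[0, -0.003, 0], [0, -0.003, 0], [0, 0, 0], [0, 0, 0], [0, 0, 0], [0, 0, 0]], linear=[[0, -15, 0], [0, -20, 0], [0, -18, 0], [0, -9, 0], [0, 0, 0], [0, 0, 0]], hand=[0, 0, 0, 0, 0, 0], squeeze=50)

```text
time_s: 20.32
eef_pos: [0.5885, 0.1552, 0.2874]
ee_rot: [0.266, -3.129, 0.004]
wrist_force: [0.8, -0.4, -0.9]
gripper_width: -0.0004
```

```bash
python3 - <<'E'
from plan import *
show()
plan((589.2,160,197,189.6),step=22)
E
```

```text
t 20.32 pos [588.5 155.2 287.4] yaw -170.27 tilt 0.15 F [ 0.8 -0.4 -0.9] M [ 0.02 -0.05  0.03] w -0.4 q [ 0.26  0.31 -0.07  1.19 -0.    0.09]
wp 5
linear [[-0.3, 1.0, 18.1], [-0.3, 0.9, 18.1], [-0.3, 0.9, 18.1], [-0.3, 0.9, 18.1], [-0.3, 0.9, 18.1]] 
rot [[0.0, 0.0, 0.0], [0.0, 0.0, 0.0], [0.0, 0.0, 0.0], [0.0, 0.0, 0.0], [0.0, 0.0, 0.0]]
```

Request:
drive_tool(rot=[[0, 0, 0], [0, 0, 0], [0, 0, 0], [0, 0, 0], [0, 0, 0], [0, 0, 0], [0, 0, 0]], linear=[[0, 0, 18], [0, 0, 22], [0, 0, 22], [0, 0, 15], [0, 0, 8], [0, 0, 0], [0, 0, 0]], hand=[0, 0, 0, 0, 0, 0, 0])

```text
time_s: 20.9
eef_pos: [0.5886, 0.1578, 0.2]
ee_rot: [-0.269, 3.129, -0.001]
wrist_force: [0.6, 0.1, 0.2]
gripper_width: -0.0002
```

```bash
python3 - <<'E'
from plan import *
show()
plan((589.2,160,197,189.6),step=22)
E
```

```text
t 20.9 pos [588.6 157.8 200. ] yaw -170.16 tilt 0.09 F [0.6 0.1 0.2] M [0.03 0.07 0.  ] w -0.2 q [ 0.26  0.35 -0.2   1.01 -0.    0.09]
wp 1
linear [[-1.0, 2.0, 3.0]] 
rot [[-0.001, 0.001, 0.004]]
```

Request:
drive_tool(rot=[[0, 0, 0.003], [0, 0, 0], [0, 0, 0], [0, 0, 0], [0, 0, 0], [0, 0, 0], [0, 0, 0], [0, 0, 0]], linear=[[-1, 4, 0], [0, 6, 0], [0, 6, 0], [0, 6, 0], [0, 6, 0], [0, 6, 0], [0, 6, 0], [0, 3, 0]], hand=[0, 0, 0, 0, 0, 0, 0, 0])

```text
time_s: 21.57
eef_pos: [0.5833, 0.2046, 0.2049]
ee_rot: [-0.262, 3.122, -0.005]
wrist_force: [0.0, -3.8, 0.4]
gripper_width: 0.0001
```

```bash
cat > loc.py <<'E'
from bedchk import *
def loc():
    show(); p,_=cur(); d=p[:2]-[655.3,290.8]; F=np.array(robot.read_state()["wrist_force"])[:2]
    print('tool in corner frame',round(d@ax,1),round(d@ay,1),'F bed xy',round(F@ax,1),round(F@ay,1))
if __name__=="__main__": loc()
E
python3 loc.py
```

```text
t 21.57 pos [583.3 204.6 204.9] yaw -170.39 tilt 0.53 F [ 0.  -3.8  0.4] M [-0.56 -0.07 -0.01] w 0.1 q [ 0.34  0.36 -0.18  1.02 -0.01  0.17]
tool in corner frame -85.4 -73.0 F bed xy -0.6 -3.7
```

Request:
drive_tool(rot=[[0, 0, 0], [0, 0, 0], [0, 0, 0], [0, 0, 0]], linear=[[0, 2, 1], [0, 2, 1], [0, 1, 0], [0, 0, 0]], hand=[0, 0, 0, 0])

```text
time_s: 21.9
eef_pos: [0.5825, 0.2076, 0.204]
ee_rot: [-0.259, 3.12, -0.024]
wrist_force: [-0.8, -0.4, -0.8]
gripper_width: -0.0002
```

```bash
python3 loc.py
```

```text
t 21.9 pos [582.5 207.6 204. ] yaw -170.51 tilt 1.05 F [-0.8 -0.4 -0.8] M [-0.06  0.01  0.02] w -0.2 q [ 0.35  0.36 -0.18  1.02 -0.02  0.18]
tool in corner frame -85.7 -69.9 F bed xy -0.8 -0.2
```

Request:
drive_tool(rot=[[0.005, 0, 0], [0, 0, 0], [0, 0, 0], [0, 0, 0]], linear=[[0, 2, 0], [0, 2, 0], [0, 2, 0], [0, 2, 0]], hand=[0, 0, 0, 0])

```text
time_s: 22.23
eef_pos: [0.5818, 0.211, 0.2042]
ee_rot: [-0.25, 3.118, -0.057]
wrist_force: [2.0, -10.1, 2.0]
gripper_width: 0.0002
```

```bash
python3 loc.py; python3 bedchk.py
```

```text
t 22.23 pos [581.8 211.  204.2] yaw -170.81 tilt 2.23 F [  2.  -10.1   2. ] M [-1.86 -0.27 -0.  ] w 0.2 q [ 0.36  0.37 -0.18  1.02 -0.04  0.2 ]
tool in corner frame -85.8 -66.5 F bed xy 0.3 -10.3
wrist long 5579 pct1,5,50,95,99 [-2.7 -2.1  6.1  9.3  9.8]
wrist mould top 36804 (array([-108.3,  -44.1]), array([106.5,  83.2]), -0.1) x [-161.1  -63.3] y [-75.2  -3.6]
side long 318 pct1,5,50,95,99 [-2.7 -1.4  6.  11.4 12.6]
side stop 110 pct1,5,50,95,99 [-1.5 -1.1  4.6 10.3 11.3]
side mould top 800 (array([-88.2, -33.3]), array([146.8,  67.8]), -0.7) x [-160.7  -15.4] y [-59.   -0.1]
```

Request:
drive_tool(rot=[[0.01, 0, 0], [0.01, 0, 0]], linear=[[0, 2, 0], [0, 2, 0]], hand=[0, 0])

```text
time_s: 22.55
eef_pos: [0.5813, 0.2139, 0.2043]
ee_rot: [-0.247, 3.116, -0.092]
wrist_force: [0.7, -4.5, 1.8]
gripper_width: 0.0001
```

```bash
python3 loc.py
```

```text
t 22.55 pos [581.3 213.9 204.3] yaw -170.91 tilt 3.47 F [ 0.7 -4.5  1.8] M [-0.66  0.01 -0.  ] w 0.1 q [ 0.36  0.37 -0.17  1.03 -0.06  0.21]
tool in corner frame -85.8 -63.5 F bed xy -0.1 -4.6
```

Request:
drive_tool(rot=[[-0.015, 0, 0], [-0.015, 0, 0], [-0.015, 0, 0], [-0.015, 0, 0], [0, 0, 0]], linear=[[0, -8, 0], [0, -6, 0], [0, -6, 0], [0, -6, 0], [0, 0, 0]], hand=[0, 0, 0, 0, 0])

```text
time_s: 22.97
eef_pos: [0.5855, 0.1884, 0.205]
ee_rot: [-0.253, 3.122, 0.019]
wrist_force: [0.3, -0.7, -0.0]
gripper_width: 0.0002
```

```bash
python3 loc.py; python3 bedchk.py; python3 - <<'E'
from plan import *
plan((589,165,203,189.6))
p,d,W=cloud("wrist"); cv2.imwrite("pics/w9.png",p[:,:,::-1])
E
```

```text
t 22.97 pos [585.5 188.4 205. ] yaw -170.72 tilt 0.88 F [ 0.3 -0.7 -0. ] M [-0.03 -0.01  0.01] w 0.2 q [ 0.31  0.36 -0.19  1.01  0.01  0.15]
tool in corner frame -85.9 -89.3 F bed xy 0.2 -0.7
wrist long 3325 pct1,5,50,95,99 [-2.8 -2.4  5.1  9.4  9.9]
wrist mould top 35948 (array([-107.1,  -51.9]), array([109.2,  99.1]), -0.5) x [-161.  -60.] y [-91.2  -3.7]
top long 187 pct1,5,50,95,99 [ 0.5  1.6  7.2 11.8 12.3]
side long 331 pct1,5,50,95,99 [-2.9 -2.2  5.6 11.7 13.5]
side stop 110 pct1,5,50,95,99 [-1.6 -1.3  4.9 10.7 11.3]
side mould top 806 (array([-87.5, -40.5]), array([147.6,  83. ]), 0.2) x [-160.8  -15.5] y [-74.9  -0.1]
wp 1
linear [[0.4, -24.6, 1.8]] 
rot [[0.01, 0.01, -0.005]]
```

View pics/w9.png

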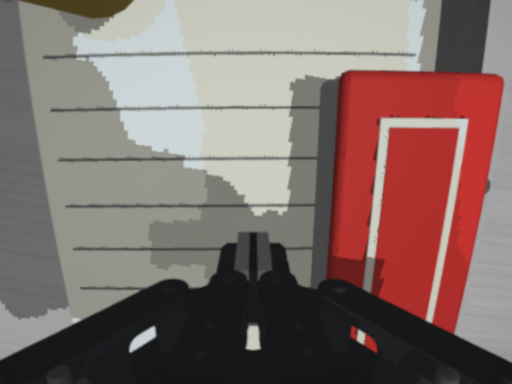

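Request:
drive_tool(rot=[[0.01, 0.01, -0.005], [0, 0, 0], [0, 0, 0], [0, 0, 0], [0, 0, 0], [0, 0, 0]], linear=[[0, -10, -3], [0, -5, -10], [0, 0, -20], [0, 0, -25], [0, 0, -20], [0, 0, -5]], hand=[0, 0, 0, 0, 0, 0])

```text
time_s: 23.67
eef_pos: [0.5872, 0.1724, 0.2911]
ee_rot: [0.266, -3.124, 0.005]
wrist_force: [0.5, 0.1, 0.5]
gripper_width: -0.0002
```

```bash
python3 loc.py; python3 - <<'E'
from plan import *
plan((467.7,230.7,288,189.6),step=30)
E
```

```text
t 23.67 pos [587.2 172.4 291.1] yaw -170.27 tilt 0.41 F [0.5 0.1 0.5] M [ 0.01 -0.01 -0.03] w -0.2 q [ 0.29  0.31 -0.05  1.21 -0.    0.12]
tool in corner frame -86.8 -105.4 F bed xy 0.5 0.0
wp 5
linear [[21.6, 15.5, 0.7], [21.6, 15.5, 0.7], [21.6, 15.5, 0.7], [21.6, 15.5, 0.7], [21.6, 15.5, 0.6]] 
rot [[0.0, -0.001, 0.0], [0.0, -0.001, 0.0], [0.0, -0.001, 0.0], [0.0, -0.001, 0.0], [0.0, -0.001, 0.0]]
```

Request:
drive_tool(rot=[[0, -0.001, 0], [0, -0.001, 0], [0, -0.001, 0], [0, -0.001, 0], [0, -0.001, 0], [0, 0, 0], [0, 0, 0]], linear=[[20, 14, 0], [22, 16, 0], [22, 16, 0], [22, 16, 0], [15, 11, 0], [5, 4, 0], [0, 0, 0]], hand=[0, 0, 0, 0, 0, 0, 0])

```text
time_s: 24.25
eef_pos: [0.4675, 0.2302, 0.2943]
ee_rot: [-0.261, 3.125, -0.002]
wrist_force: [0.2, 0.1, -0.0]
gripper_width: -0.0002
```

```bash
python3 loc.py; python3 bedchk.py; python3 - <<'E'
from plan import *
plan((467.7,230.7,203,189.6),step=22)
p,d,W=cloud("wrist"); cv2.imwrite("pics/w10.png",p[:,:,::-1])
E
```

```text
t 24.25 pos [467.5 230.2 294.3] yaw -170.45 tilt 0.34 F [ 0.2  0.1 -0. ] M [-0.01 -0.   -0.02] w -0.2 q [ 0.46  0.14 -0.27  1.16 -0.    0.29]
tool in corner frame -195.2 -28.4 F bed xy 0.2 0.1
wrist long 2668 pct1,5,50,95,99 [-2.5 -2.   3.7  9.1  9.5]
wrist mould top 583 (array([-123.2,  -30.7]), array([77.4, 55.8]), -0.3) x [-161.7  -85.1] y [-58.3  -2.8]
top stop 84 pct1,5,50,95,99 [-0.5  0.2  5.9 11.9 12.5]
top mould top 94 (array([-73.7, -48.3]), array([118.2,  16.2]), 1.1) x [-131.1  -14.8] y [-55.9 -39.4]
side long 351 pct1,5,50,95,99 [-2.7 -1.7  6.2 11.7 13. ]
side stop 107 pct1,5,50,95,99 [-1.7 -1.1  4.6 10.1 11. ]
side mould top 790 (array([-87.7, -28.1]), array([147.2,  59.3]), -0.8) x [-160.8  -15.3] y [-56.6   0.4]
wp 5
linear [[0.4, 0.3, 18.2], [0.4, 0.3, 18.2], [0.3, 0.3, 18.2], [0.3, 0.3, 18.2], [0.3, 0.3, 18.2]] 
rot [[0.0, 0.001, -0.001], [0.0, 0.001, -0.001], [0.0, 0.001, -0.001], [0.0, 0.001, -0.001], [0.0, 0.001, -0.001]]
```

View pics/w10.png

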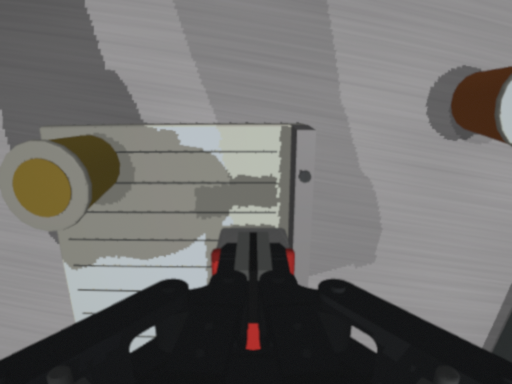

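Request:
drive_tool(rot=[[0, 0.001, -0.001], [0, 0.001, -0.001], [0, 0.001, -0.001], [0, 0, 0], [0, 0, 0], [0, 0, 0], [0, 0, 0]], linear=[[0, 0, 18], [0, 0, 22], [0, 0, 22], [0, 0, 16], [0, 0, 8], [0, 0, 0], [0, 0, 0]], hand=[0, 0, 0, 0, 0, 0, 0])

```text
time_s: 25.03
eef_pos: [0.4772, 0.2268, 0.2051]
ee_rot: [-0.25, 3.125, -0.003]
wrist_force: [-0.2, -0.4, 0.6]
gripper_width: -0.0
```

```bash
python3 loc.py; python3 - <<'E'
from plan import *
plan((467.7,230.7,203,189.6),step=22)
E
```

```text
t 25.03 pos [477.2 226.8 205.1] yaw -170.85 tilt 0.41 F [-0.2 -0.4  0.6] M [-0.01 -0.04  0.  ] w -0.0 q [ 0.44  0.21 -0.39  0.97 -0.    0.28]
tool in corner frame -186.2 -33.4 F bed xy -0.2 -0.3
wp 1
linear [[8.8, 5.3, 2.0]] 
rot [[-0.002, 0.007, -0.008]]
```

Request:
drive_tool(rot=[[-0.002, 0.007, -0.008], [0, 0, 0], [0, 0, 0], [0, 0, 0], [0, 0, 0], [0, 0, 0]], linear=[[0, 4, 1], [-4, 0, 0], [-4, 0, 0], [-4, 0, 0], [-4, 0, 0], [-3, 0, 0]], hand=[0, 0, 0, 0, 0, 0])

```text
time_s: 25.53
eef_pos: [0.4977, 0.2347, 0.2073]
ee_rot: [-0.264, 3.13, 0.001]
wrist_force: [-2.5, -0.7, -0.4]
gripper_width: -0.0
```

```bash
python3 loc.py
```

```text
t 25.53 pos [497.7 234.7 207.3] yaw -170.36 tilt 0.07 F [-2.5 -0.7 -0.4] M [-0.18  0.68  0.  ] w -0.0 q [ 0.44  0.25 -0.34  0.99  0.    0.27]
tool in corner frame -164.7 -29.0 F bed xy -2.5 -0.3
```

Request:
drive_tool(rot=[[0, 0, 0], [0, 0, 0], [0, 0, 0], [0, 0, 0]], linear=[[-2, 0, 1], [-2, 0, 1], [-2, 0, 0], [-2, 0, 0]], hand=[0, 0, 0, 0])

```text
time_s: 25.87
eef_pos: [0.5035, 0.2356, 0.2056]
ee_rot: [0.264, -3.122, -0.001]
wrist_force: [-13.6, -2.2, 11.2]
gripper_width: -0.0001
```

```bash
python3 loc.py
```

```text
t 25.87 pos [503.5 235.6 205.6] yaw -170.32 tilt 0.46 F [-13.6  -2.2  11.2] M [-0.46  2.6   0.01] w -0.1 q [ 0.44  0.26 -0.32  1.    0.    0.27]
tool in corner frame -158.8 -29.1 F bed xy -13.7 0.1
```

Request:
drive_tool(rot=[[0, 0, 0], [0, 0, 0], [0, 0, 0], [0, 0, 0], [0, 0, 0], [0, 0, 0], [0, 0, 0], [0, 0, 0]], linear=[[4, 0, 0], [8, 0, 0], [6, 0, -10], [0, 0, -20], [0, 0, -25], [0, 0, -25], [0, 0, -15], [0, 0, 0]], hand=[0, 0, 0, 0, 0, 0, 0, 0])

```text
time_s: 26.53
eef_pos: [0.484, 0.2321, 0.3078]
ee_rot: [0.265, -3.127, -0.002]
wrist_force: [0.2, -0.2, 0.3]
gripper_width: 0.0002
```

```bash
python3 loc.py; python3 bedchk.py; python3 - <<'E'
from plan import *
plan((595,150,300,189.6),step=30)
E
```

```text
t 26.53 pos [484.  232.1 307.8] yaw -170.31 tilt 0.23 F [ 0.2 -0.2  0.3] M [ 0.02 -0.05  0.02] w 0.2 q [ 0.45  0.17 -0.2   1.2   0.    0.28]
tool in corner frame -178.7 -29.3 F bed xy 0.2 -0.3
wrist long 2878 pct1,5,50,95,99 [-2.5 -2.   3.7  9.1  9.5]
wrist mould top 704 (array([-104.8,  -30.5]), array([90. , 56.2]), 0.2) x [-149.6  -60.1] y [-58.5  -2.6]
top stop 75 pct1,5,50,95,99 [-0.6  0.2  6.1 12.1 12.4]
top mould top 74 (array([-53.5, -50.2]), array([99.7, 11.6]), 0.1) x [-101.9   -3.8] y [-56.  -44.8]
side long 345 pct1,5,50,95,99 [-2.8 -1.9  5.7 11.5 12.6]
side stop 87 pct1,5,50,95,99 [-0.8  1.   6.1 10.6 11.3]
side mould top 787 (array([-75.3, -27.5]), array([148.1,  63.3]), -0.6) x [-148.3   -2.3] y [-57.6   0.1]
wp 5
linear [[-19.3, -19.9, 0.5], [-19.3, -19.9, 0.6], [-19.3, -19.9, 0.6], [-19.3, -19.9, 0.6], [-19.3, -19.9, 0.7]] 
rot [[0.0, -0.002, 0.0], [0.0, -0.002, 0.0], [0.0, -0.002, 0.0], [0.0, -0.002, 0.0], [0.0, -0.002, 0.0]]
```

Request:
drive_tool(rot=[[0, -0.001, 0], [0, -0.001, 0], [0, -0.001, 0], [0, -0.001, 0], [0, -0.001, 0], [0, 0, 0], [0, 0, 0]], linear=[[-18, -14, 0], [-20, -16, 0], [-20, -16, 0], [-20, -16, 0], [-18, -14, 0], [-5, -4, 0], [0, 0, 0]], hand=[0, 0, 0, 0, 0, 0, 0])

```text
time_s: 27.27
eef_pos: [0.597, 0.1672, 0.2906]
ee_rot: [0.269, -3.111, 0.006]
wrist_force: [-1.2, 0.1, -0.5]
gripper_width: -0.0001
```

```bash
python3 loc.py; python3 bedchk.py; python3 - <<'E'
from plan import *
plan((599.7,167,200,189.6),step=22)
p,d,W=cloud("wrist"); cv2.imwrite("pics/w11.png",p[:,:,::-1])
E
```

```text
t 27.27 pos [597.  167.2 290.6] yaw -170.12 tilt 1.13 F [-1.2  0.1 -0.5] M [-0.01  0.01 -0.01] w -0.1 q [ 0.27  0.34 -0.02  1.23 -0.    0.1 ]
tool in corner frame -78.1 -112.2 F bed xy -1.2 0.3
wrist long 3493 pct1,5,50,95,99 [-2.7 -2.2  5.4  9.2  9.8]
wrist stop 30 pct1,5,50,95,99 [ 9.9 10.1 11.4 12.5 12.9]
wrist mould top 16942 (array([-78.9, -30.4]), array([140.4,  56.8]), 0.1) x [-148.3  -15.6] y [-58.3  -3.6]
top long 196 pct1,5,50,95,99 [ 0.2  1.1  6.9 12.  12.4]
top mould top 282 (array([-74.9, -10.8]), array([150.2,  23.7]), 1.1) x [-149.2   -0.4] y [-23.5  -0.2]
side long 328 pct1,5,50,95,99 [-2.4 -1.2  6.  11.8 12.8]
side stop 88 pct1,5,50,95,99 [-0.9  0.3  6.3 10.6 10.9]
side mould top 788 (array([-74.9, -28.8]), array([147.8,  60.9]), 0.7) x [-148.1   -2.1] y [-57.5   0. ]
wp 5
linear [[-1.1, -0.4, 18.3], [-1.1, -0.4, 18.3], [-1.0, -0.4, 18.3], [-0.9, -0.4, 18.3], [-0.9, -0.4, 18.3]] 
rot [[0.0, -0.004, 0.001], [0.0, -0.004, 0.001], [0.0, -0.004, 0.001], [0.0, -0.004, 0.001], [0.0, -0.004, 0.001]]
```

View pics/w11.png

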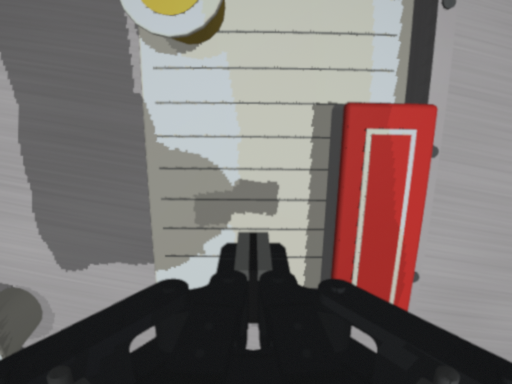

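Both sides look home to about 1 mm. A gentle confirming nudge against the long fence at mid-length comes next.

Request:
drive_tool(rot=[[0, -0.006, 0], [0, -0.006, 0.001], [0, -0.003, 0], [0, -0.002, 0], [0, 0, 0], [0, 0, 0], [0, 0, 0]], linear=[[-1, -1, 16], [-1, -1, 22], [-1, 0, 22], [-1, 0, 15], [0, 0, 8], [0, 0, 0], [0, 0, 0]], hand=[0, 0, 0, 0, 0, 0, 0])

```text
time_s: 28.05
eef_pos: [0.5937, 0.1722, 0.2107]
ee_rot: [-0.285, 3.124, 0.001]
wrist_force: [-0.6, -1.1, 1.1]
gripper_width: -0.0002
```

```bash
python3 loc.py
```

```text
t 28.05 pos [593.7 172.2 210.7] yaw -169.56 tilt 0.27 F [-0.6 -1.1  1.1] M [-0.04 -0.05 -0.02] w -0.2 q [ 0.28  0.36 -0.17  1.04 -0.    0.1 ]
tool in corner frame -80.5 -106.7 F bed xy -0.8 -1.0
```

Request:
drive_tool(rot=[[0, 0, 0.015], [0, 0, 0], [0, 0, 0], [0, 0, 0], [0, 0, 0], [0, 0, 0], [0, 0, 0]], linear=[[-4, 6, 1], [0, 8, 1], [0, 7, 1], [0, 6, 1], [0, 4, 0], [0, 2, 0], [0, 1, 0]], hand=[0, 0, 0, 0, 0, 0, 0])

```text
time_s: 28.63
eef_pos: [0.5928, 0.2089, 0.2112]
ee_rot: [-0.257, 3.119, -0.014]
wrist_force: [0.4, -4.5, -0.8]
gripper_width: -0.0003
```

```bash
python3 loc.py
```

```text
t 28.63 pos [592.8 208.9 211.2] yaw -170.57 tilt 0.87 F [ 0.4 -4.5 -0.8] M [-0.95 -0.14  0.02] w -0.3 q [ 0.34  0.38 -0.15  1.04 -0.01  0.18]
tool in corner frame -75.3 -70.3 F bed xy -0.4 -4.5
```

Request:
drive_tool(rot=[[-0.004, 0, 0], [-0.004, 0, 0], [0, 0, 0]], linear=[[0, 2, 0], [0, 2, 0], [0, 2, 0]], hand=[0, 0, 0])

```text
time_s: 28.88
eef_pos: [0.5924, 0.2105, 0.2113]
ee_rot: [-0.25, 3.118, -0.031]
wrist_force: [0.5, -7.1, -0.3]
gripper_width: -0.0002
```

```bash
python3 loc.py
```

```text
t 28.88 pos [592.4 210.5 211.3] yaw -170.83 tilt 1.37 F [ 0.5 -7.1 -0.3] M [-1.32 -0.14  0.01] w -0.2 q [ 0.35  0.38 -0.14  1.04 -0.02  0.19]
tool in corner frame -75.4 -68.7 F bed xy -0.7 -7.1
```

Force rises to 7 N while the fingertip stays put, so the mould is seated on the fence. Retracting.

Request:
drive_tool(rot=[[0, 0, 0], [-0.01, 0, 0], [-0.01, 0, 0], [0, 0, 0], [0, 0, 0], [0, 0, 0], [0, 0, 0], [0, 0, 0]], linear=[[0, -6, 0], [0, -10, 0], [0, -10, 0], [0, -5, -15], [0, 0, -25], [0, 0, -30], [0, 0, -30], [0, 0, -20]], hand=[0, 0, 0, 0, 0, 0, 0, 0])

```text
time_s: 29.55
eef_pos: [0.5952, 0.1737, 0.33]
ee_rot: [0.25, -3.132, -0.007]
wrist_force: [0.6, 0.4, -0.4]
gripper_width: 0.0003
```

```bash
python3 loc.py; python3 - <<'E'
from plan import *
plan((480,-10,380,189.6),step=30)
E
```

```text
t 29.55 pos [595.2 173.7 330. ] yaw -170.87 tilt 0.26 F [ 0.6  0.4 -0.4] M [-0.03 -0.04 -0.01] w 0.3 q [0.28 0.31 0.03 1.29 0.   0.12]
tool in corner frame -78.8 -105.5 F bed xy 0.7 0.3
wp 8
linear [[17.9, -20.4, -6.3], [17.9, -20.3, -6.3], [17.9, -20.3, -6.3], [17.9, -20.3, -6.3], [17.9, -20.3, -6.3], [18.0, -20.3, -6.3], [18.0, -20.3, -6.3], [18.0, -20.3, -6.3]] 
rot [[0.001, 0.0, -0.001], [0.001, 0.0, -0.001], [0.001, 0.0, -0.001], [0.001, 0.0, -0.001], [0.001, 0.0, -0.001], [0.001, 0.0, -0.001], [0.001, 0.0, -0.001], [0.001, 0.0, -0.001]]
```

Request:
drive_tool(rot=[[0.001, 0, -0.001], [0.001, 0, -0.001], [0.001, 0, -0.001], [0.001, 0, -0.001], [0.001, 0, -0.001], [0.001, 0, -0.001], [0, 0, 0], [0, 0, 0]], linear=[[18, -20, -8], [18, -20, -8], [18, -20, -8], [18, -20, -8], [18, -20, -8], [18, -20, -8], [18, -15, -6], [10, -10, -4]], hand=[0, 0, 0, 0, 0, 0, 0, 0])

```text
time_s: 30.22
eef_pos: [0.4813, -0.0004, 0.3952]
ee_rot: [-0.263, 3.116, 0.012]
wrist_force: [0.2, -0.6, 0.4]
gripper_width: -0.0004
```

```bash
python3 loc.py; python3 bedchk.py; python3 - <<'E'
from h import *
L=[("red_mould",.055,.07),("blue_mould",.04,.06),("scraper",.024,.06),("tub",.038,.06),("bed_cup",.06,.09),("pink_cup",.05,.08),("side_cup",.05,.08),("white_cup",.05,.08),("bottle",.03,.2)]
for c in ["top","side"]:
    p,d,W=cloud(c); cv2.imwrite(f"pics/{c}F.png",p[:,:,::-1])
    for l in L: obj(l[0],c,W,*l[1:])
E
```

```text
t 30.22 pos [ 4.813e+02 -4.000e-01  3.952e+02] yaw -170.37 tilt 0.97 F [ 0.2 -0.6  0.4] M [ 0.05 -0.06 -0.01] w -0.4 q [-0.    0.04 -0.16  1.36  0.01 -0.17]
tool in corner frame -220.1 -258.1 F bed xy 0.1 -0.6
wrist long 926 pct1,5,50,95,99 [-2.9 -2.6  2.   9.2  9.9]
wrist stop 41 pct1,5,50,95,99 [-0.2 -0.1  1.1  5.8  7.4]
wrist mould top 4895 (array([-81.3, -31.3]), array([137. ,  57.2]), -0.3) x [-148.7  -19.3] y [-58.8  -3.7]
top long 196 pct1,5,50,95,99 [ 0.5  1.7  6.7 11.8 12.1]
top stop 93 pct1,5,50,95,99 [-0.5  0.   7.2 12.3 12.8]
top mould top 717 (array([-75. , -27.9]), array([150.2,  55.9]), 0.1) x [-149.4   -1. ] y [-55.7  -0.3]
side long 338 pct1,5,50,95,99 [-2.7 -1.8  5.8 11.5 12.9]
side stop 89 pct1,5,50,95,99 [-1.6  0.6  6.2 10.7 11.4]
side mould top 788 (array([-75.2, -28.7]), array([148. ,  58.8]), -0.9) x [-148.2   -2.6] y [-57.3  -0.2]
red_mould top conf 0.76 [187, 142, 207, 194] zpct [22. 60. 62. 64. 67.] 806 med [584.4 250.2  62.1] rect [586.2 250.9] [150.6  56.3] 9.8
blue_mould top conf 0.63 [340, 140, 367, 194] zpct [ 7. 47. 49. 51. 54.] 772 med [ 604.5 -278.9 
[... 1260 characters left out ...]
.6 169.1] -87.5
bed_cup side conf 0.6 [276, 179, 293, 206] zpct [16. 41. 66. 76. 79.] 243 med [474.2 114.   76. ] rect [474.5 105.6] [55.2 51.7] -76.2
pink_cup side conf 0.67 [213, 134, 232, 152] zpct [ 4. 29. 50. 64. 68.] 137 med [ 748.7 -138.1   64.4] rect [ 751.7 -145.9] [56.1 48.9] -71.5
side_cup side conf 0.81 [286, 264, 310, 297] zpct [ 3. 34. 62. 64. 66.] 391 med [377.2 398.4  63.6] rect [376.9 395.1] [53.6 50.8] 12.5
white_cup side conf 0.67 [204, 147, 219, 173] zpct [ 3. 27. 51. 65. 68.] 159 med [740.6 -16.8  64.6] rect [743.4 -24.3] [59.4 46.1] -70.3
bottle side conf 0.7 [275, 179, 296, 209] zpct [16. 41. 66. 76. 79.] 371 med [471.8 120.4  73.1] rect [474.7 105.6] [55.2 51.3] -76.6
```

View pics/topF.png

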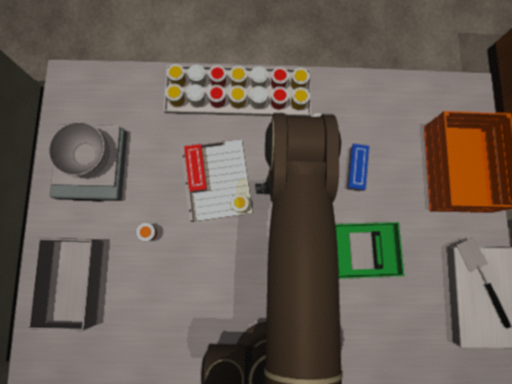

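View pics/sideF.png

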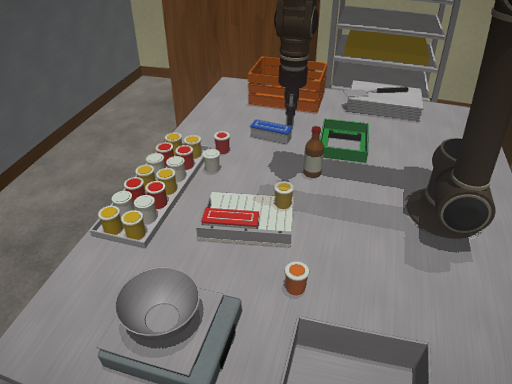

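The top view shows the mould in the bed corner at (196,167), centred at (-75.0, -27.9) in the corner frame where (-75, -28) is ideal. The scraper is in the tub at (367,250), and the cups, blue mould and bottle stand where they were.

```bash
python3 -c "
from workcell import workorder
print(workorder.finish_job())"
```

```text
the job is handed in; nothing more can be done
None
```

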